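Set the length stop and load the cut-off saw

TASK

Get the small bench cut-off saw ready to cut: pull the length stop's spring plunger back, slide the stop along its rail to the second hole counted from the saw, and let the pin drop fully home. Then take the longer dowel from the wooden stock rest, lay it in the saw's V supports with its end touching the stop, and let go of it. Last, push the saw's hinged guard shut until it snaps onto its catch, and leave everything else on the table where it lies.

Things in the scene. Friction and masses are not known exactly. Their poses are not given: they have to be found in the camera images.
- saw: small bench cut-off saw, fixed to the table; aluminium bed 430 x 155 mm, 15 thick. Origin on the table under the stock line (where the stock's axis lies); x away from the operator, y along the stock towards the saw chamber (left seen from the robot), z up. 'In the saw's frame' below means this frame, in mm. Motor at the left end: y 134..231, x 31..93, top z 111
- v_supports (a point): on the stock line midway between the first two V supports; in the saw's frame (0, -25, 65), axes as the saw's. A dowel lying home in the V's has its axis at x 0, z 65. The three 90 degree V's are at y -70..-55, 5..20 and 96..108, their upper edges at z 64; between the first two a gripper can lower and open down to the bed (z 15)
- chamber (a point): middle of the front edge of the saw chamber's roof; in the saw's frame (-48, 82, 129). Sheet-steel box y 30..134, x -48..110, roof z 125..129, front closed by the guard. Its side plates have slots z 45..105 open to the front (-x): bring the stock in from the front with its axis at z about 82, to x 0, then lower it. The blade is parked behind the stock (x 20 and beyond)
- light_bar (a point): middle of the underside of the LED light bar over the rail; in the saw's frame (66, -120, 180). Bar x 52..80, y -275..35, z 180..193, on posts at x 108. A tool pointing straight down at the knob or the stock would strike it: lean the tool 30 to 40 degrees there, hand towards the operator (-x)
- stop (a joint): position of the length stop along its rail, m, growing towards the saw; five holes, at 0, 0.025, 0.050, 0.075, 0.100; the second from the saw is 0.075. Slides with about 2 N and stays where left; the pin drops in within about 1 mm of a hole. Starts at 0.008 to 0.05, the pin in a hole, on the tube between holes, or on a hole's edge, where a touch may drop it in
- plunger (a joint): how far the spring plunger is drawn back, m: 0 pin fully home in a hole, about 0.0075 pin resting on the tube between holes, 0.018 end of travel; draw it back 0.013 or more to slide the stop freely. Spring 5 N at 0, 11 N at the end. Axis in the saw's x-z plane, 35 degrees from vertical: out is (-0.574, 0, 0.819) in the saw's frame, up and towards the operator
- knob (a point): middle of the plunger's black round knob, 24 mm thick, 22 long along the plunger's axis; moves with stop and plunger. Under it a barrel 18 thick, then, 27 mm from this point with the pin home, the stop's round collar (38 thick, along the rail 20 to the right of here, 40 to the left up to the stop plate). Gripped with fingers closing along the rail, it can be drawn out and, held so, slide the stop
- second_hole (a point): mouth of the second hole from the saw, in the saw's frame (48, -148, 60), axes as the saw's. The rail is a steel tube 25 mm thick along y, axis x 55, z 50, from y -275 to 30, with 10 mm holes 25 mm apart facing up and 35 degrees towards the operator. A steel rule on the front of the bed has a black line for each hole, where the stop face then stands
- stop_face (a point): on the face of the stop plate (aluminium, 8 mm thick, reaching from the collar across the stock line), where the end of the dowel is to touch; on the stock line, 48 mm nearer the saw (+y) than the plunger's axis; axes as the saw's
- guard (a joint): opening angle of the guard, rad: 0 shut on its catch, about 0.14 where its nib meets the catch roller, 2.2 fully open; starts between 1.5 and 2.0. Light to swing and stays where left; snapping it past the catch takes about 10 N at the free edge
- guard_hinge (a point): on the guard's vertical hinge axis at the chamber's front left corner, in the saw's frame (-52, 138), 104 mm above the table. The guard is an upright steel frame with a clear window, 110 mm wide, 5 thick, z 19..123, hinged at its left edge; its free edge swings out to the operator (-x) and on to the left (+y)
- guard_edge (a point): on the guard's outer face (the one to push), 100 mm from the hinge axis, near its free edge, 104 mm above the table; its axes turn with the guard: as the saw's when shut, -x pointing out of the outer face. A small knob, 14 mm thick, stands out 16 mm from that face, 45 mm lower
- dowel: the longer dowel, to be loaded: plain light wood, round, 22 mm thick, 210 long, about 55 g, in one of the two grooves of the stock rest; origin at its middle, y along its length (either way round)
- stock_rest: low wooden rest fixed to the table, base 118 x 136 mm and 12 thick, with V grooves for two dowels lying along its y, at x = -31 and 31 mm, dowel axis 48 mm above the table; the forks carrying them are 8 mm thick at y = -58 and 58; origin under its centre
- wood_slice: small slice of branch with bark, 60 mm across, 11 thick, lying flat in front of the saw; origin under its centre
- big_slice: larger slice of branch with bark, 92 mm across, 14 thick, lying flat; origin under its centre
- pebble: flat grey-white pebble, 60 mm across, 24 high; origin under its centre
- glue_bottle: upright white glue bottle, 48 mm across, 140 high; origin under its centre
- pencil_cup: clear cup with pens, 80 mm across, pens reach 165 mm high; origin under its centre
- glue_gun: cordless hot-glue gun lying on its side, about 190 x 180 x 45 mm; origin under its barrel
- mallet: hammer lying on the table, about 240 mm long; origin under its middle
- short_dowel: the shorter dowel, plain light wood, round, 22 mm thick, 150 long, in the other groove of the stock rest; origin at its middle, y along its length
Things that resemble listed ones, but are neither listed nor needed, are in the scene too. What is shaped like the dowel but red or turquoise is not meant.

How it is judged:
On the way, in this order (a step that is already met when the one before it is completed fails the run):
1. the plunger is pulled back clear of the rail (value of joint plunger above 0.009 m), for 0.1 s.
2. the stop stands at the second hole from the saw, its pin has dropped home, and the knob is let go (value of joint stop between 0.072 and 0.078 m and value of joint plunger below 0.002 m and contact force between the fingers and saw below 0.3 N), for 0.3 s.
3. the longer dowel lies in the V supports with its end against the stop, let go (all of step 2 and x of dowel in the frame of saw between -0.004 and 0.004 m and z of dowel in the frame of saw between 0.061 and 0.069 m and y of dowel in the frame of stop_face between 0.1025 and 0.109 m and angle between the y axis of dowel and the y axis of saw, either way round below 0.04 rad and contact force between the fingers and dowel below 0.3 N), for 0.3 s.
At the end, for the whole second after the job is handed in: Stop within 3 mm of the second hole, pin home (within 2 mm); longer dowel at rest in the V supports (axis within 4 mm, parallel within 0.04 rad), its end within 4 mm of the stop face; guard shut on its catch (under 0.03 rad); robot clear of all (all of step 3 and value of joint guard below 0.03 rad and linear speed of dowel below 0.02 m/s); the robot touches nothing.
It fails at once if something else on the table is pushed more than 30 mm from where it lay (the shorter dowel, slices, pebble, glue bottle, pencil cup, glue gun, hammer) (distance of any of wood_slice, big_slice, pebble, glue_bottle, pencil_cup, glue_gun, mallet, short_dowel from where it was at the start of the episode above 0.03 m).
It also fails if it takes over 72 s, if anything falls off the work surface, if the arm or the gripper's body presses on something with over 40 N, if the wrist force passes 120 N, or if a joint passes its speed limit or range.

ROBOT

A 6-joint arm with a two-finger parallel gripper is mounted at the origin on the work surface. World frame = base frame: x ahead of the robot, y to its left, z up, the work surface at z = 0. Lengths are in m, angles in rad, forces in N, time in s.
With the tool pointing down it reaches from about 0.4 to 0.825 m from the base axis. Payload 7 kg.
Tool frame: the origin (TCP) lies between the finger pads, 19 mm behind the fingertips; this is the grasp point; z points along the fingers, y is the line along which they close (so a half turn about z gives the same grasp; the last joint's range is limited). The gripper opens to 88 mm and grips with 3 to 60 N. Pads are 19 mm wide; open, the fingers measure 130 mm over their backs; the gripper's body (78 mm by 193 mm) begins 47 mm behind the grasp point.
Start: joints at [1.403, 0.359, 0.012, 0, -1.224, -0.288], TCP at [0.297, 0.606, 0.245] pointing down, gripper open.
Joint ranges: [-3.07, 3.07], [-1.43, 2.12], [-1.02, 1.25], [-3.03, 1.67], [-3.05, -0], [-3.03, 3.03]. Speed limits (rad/s): [2.39, 2.39, 3.01, 3.14, 3.14, 3.14].

INTERFACE

Orientations are given as [roll, pitch, yaw] about the fixed x, y, z axes, in that order (R = Rz(yaw) Ry(pitch) Rx(roll)).
In Python, from station import get_state, grab_frame, camera_params, job_done gives the robot as it stands.
- The arm moves only by the shell command python3 -m creep 'ROWS' [FORCE]. ROWS is JSON, a list that holds one entry, the list of rows, each a list of 7 numbers: the finger opening in cm, from 0 to 8.76, then the shift along the tool's x, y, z in cm, then the turn, a rotation vector about the tool's x, y, z in rad. In form: [[[fingers, tx, ty, tz, wx, wy, wz], ...]]. A call has 1 to 20 rows; each row is the pose to reach, as a shift and turn from the pose commanded when the call began, along the tool's axes at that moment; what a row does not reach only later rows make up. A row lasts 1/8 s, in which the tool goes at most 62.5 mm and 10.7 degrees, less where a joint would pass 70% of its speed; a pose out of reach is approached as far as the arm can. A call with a gripper value outside its range is refused whole. The fingers move at their own pace and stop on an object; FORCE is the grip in N (left out, the last holds). Time passes only in rows, so rows that repeat a pose let the fingers close. It gives the time, the measured TCP pose, the force, the opening and the grip force at its end, in the units of the state.
- get_state(): the state, without advancing time (a new reading comes with each control period).
- grab_frame(name): name is "scene" or "side" or "wrist"; returns the picture (420x560x3 uint8, blue, green, red); there is no depth.
- camera_params(name): a dict with "vertical_fov" (degrees; the focal length in pixels is half the picture's height over the tangent of half this angle, whatever the lens; pixels are square), "cx", "cy" (the principal point, pixels), "view" (4x4, takes a point from world to camera coordinates). Camera axes: x right, y down, z forward; pixel columns grow to the right and rows downward; lengths in m; the calibration is good to about 2 mm. The wrist camera is an equidistant fisheye: a pixel r from the principal point sees the ray r / f radians off the axis. A picture is of the moment at which its call begins: read the wrist's pose just before it. camera_params takes no time and is no camera call; for the wrist camera it gives the pose at the moment of the call.
- job_done(): hands the job in; it is judged then, once.
The state is a dict: "t": time; "q": joint angles; "qd": joint speeds; "joint_efforts": joint torques, N m; "eef_pos": TCP position; "ee_rot": TCP orientation; "force": force on the tool from outside, world axes, zero at the start; "moment": the same for the moment, N m; "width": finger opening in m; "gripper_force": force on a finger pad.
Only numpy, scipy, OpenCV 4.12 (cv2) and the standard library are available. Lean on these libraries where they do the work, as an engineer would, in place of code of your own. Each camera call takes 0.05 s, during which the arm holds its last target. There are 200 camera calls.

## Working session

There is one attempt and no reset: what is moved stays moved. The work goes in short steps, Python scripts to look and compute and a shell command to move; the robot and the scene stay as the last step left them, time stands still between calls to the robot, and variables do not carry over. Pictures are saved under pics/ and viewed, at most 10 in all, crops included, and the job is handed in when it is done.

```bash
ls; mkdir -p pics
cat > h.py <<'E'
import numpy as np, cv2
from station import get_state, grab_frame, camera_params
from scipy.spatial.transform import Rotation as R
def ray(p,px,fish=False):
    f=210/np.tan(np.radians(p["vertical_fov"])/2); V=np.array(p["view"])
    d=np.array([(px[0]-p["cx"])/f,(px[1]-p["cy"])/f])
    if fish:
        r=np.hypot(*d); v=np.array([*(d/max(r,1e-9)*np.sin(r)),np.cos(r)])
    else: v=np.array([*d,1.]); v/=np.linalg.norm(v)
    Rm=V[:3,:3]; return -Rm.T@V[:3,3], Rm.T@v
def onz(p,px,z,fish=False):
    c,d=ray(p,px,fish); return c+d*(z-c[2])/d[2]
def tri(rs):
    A=sum(np.eye(3)-np.outer(d,d) for c,d in rs); b=sum((np.eye(3)-np.outer(d,d))@c for c,d in rs)
    x=np.linalg.solve(A,b); return x,[np.linalg.norm(np.cross(x-c,d)) for c,d in rs]
def proj(p,X,fish=False):
    f=210/np.tan(np.radians(p["vertical_fov"])/2); V=np.array(p["view"]); q=V[:3,:3]@X+V[:3,3]
    if fish:
        r=np.hypot(q[0],q[1]); t=np.arctan2(r,q[2]); return np.array([p["cx"],p["cy"]])+f*t*q[:2]/r
    return np.array([p["cx"],p["cy"]])+f*q[:2]/q[2]
E
python3 - <<'E'
from h import *
s=get_state(); print(s["t"],s["eef_pos"],s["ee_rot"])
for n in("scene","side","wrist"):
    p=camera_params(n); im=grab_frame(n); cv2.imwrite(f"pics/{n}0.png",im); c,d=ray(p,(p["cx"],p["cy"])); print(n,p["vertical_fov"],p["cx"],p["cy"],c.round(3),d.round(3))
a=cv2.imread("pics/scene0.png");cv2.imwrite("pics/sc.png",cv2.resize(a,(800,600),interpolation=cv2.INTER_CUBIC))
a=cv2.imread("pics/side0.png");cv2.imwrite("pics/sd.png",cv2.resize(a,(800,600),interpolation=cv2.INTER_CUBIC))
E
```

```text
pics
0.0 [0.29696376 0.60567205 0.24443122] [ 3.13995923e+00 -1.54004679e-04 -4.55971509e-01]
scene 48.207530092709305 286.87341045732484 216.01378654278417 [1.265 0.724 0.851] [-0.591 -0.613 -0.525]
side 57.546521034582064 278.11005330760264 210.46249531131036 [ 0.334 -1.324  0.904] [ 0.08   0.844 -0.53 ]
wrist 65.70646984690485 279.3625388126061 209.53690852236113 [0.369 0.57  0.385] [-0.269  0.13  -0.954]
```

View pics/sc.png

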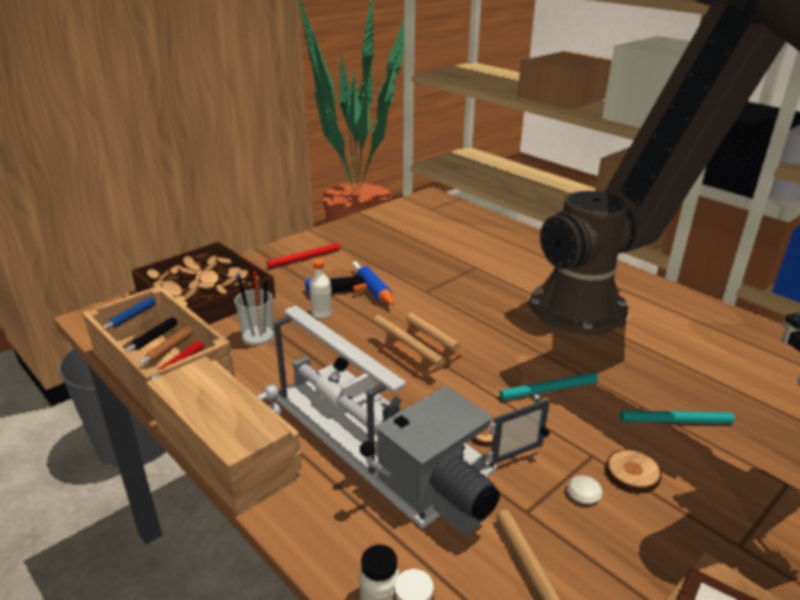

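View pics/sd.png

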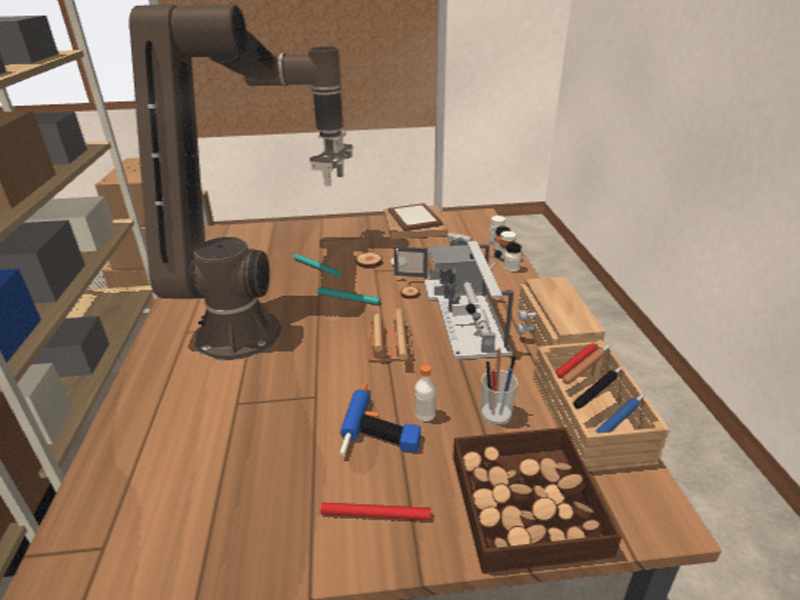

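The scene view shows the saw mid-table (light bar (290,312)–(400,383)), guard open to the left, and the rest with two light dowels at (415,340). The side view shows the saw bed with corners at (458,356), (512,355), and the rest at (392,340). Next a coarse fix, then a close wrist view.

Run:
```python
from h import *
ps=camera_params("scene");pd=camera_params("side")
k=.7
for n,px in dict(bFR=(458,356),bBR=(512,355),bFL=(428,282)).items(): print(n,onz(pd,np.array(px)*k,.015).round(3))
for n,px in dict(restL=(378,350),restR=(402,350)).items(): print(n,onz(pd,np.array(px)*k,.048).round(3))
for n,px in dict(d1=(378,320),d1b=(438,360),d2a=(410,318),d2b=(455,345)).items(): print(n,onz(ps,np.array(px)*k,.048).round(3))
for n,px in dict(mot=(490,510),roofL=(492,402),bedBL=(425,520),bar0=(290,312),bar1=(400,383)).items(): print(n,[onz(ps,np.array(px)*k,z).round(3) for z in(.015,.129,.19)])
c,d=ray(camera_params("wrist"),(280,210),True);s=get_state();T=R.from_euler("xyz",s["ee_rot"]);print("cam in tool",T.inv().apply(c-s["eef_pos"]),T.inv().apply(d))
print(T.as_matrix())
```

```text
bFR [ 0.597 -0.203  0.015]
bBR [ 0.738 -0.218  0.015]
bFL [0.579 0.192 0.015]
restL [ 0.388 -0.193  0.048]
restR [ 0.45  -0.201  0.048]
d1 [ 0.447 -0.227  0.048]
d1b [ 0.456 -0.031  0.048]
d2a [ 0.389 -0.185  0.048]
d2b [ 0.392 -0.044  0.048]
mot [array([0.652, 0.28 , 0.015]), array([0.736, 0.34 , 0.129]), array([0.781, 0.373, 0.19 ])]
roofL [array([0.444, 0.106, 0.015]), array([0.556, 0.19 , 0.129]), array([0.616, 0.235, 0.19 ])]
bedBL [array([0.743, 0.223, 0.015]), array([0.814, 0.291, 0.129]), array([0.852, 0.328, 0.19 ])]
bar0 [array([ 0.543, -0.431,  0.015]), array([ 0.641, -0.273,  0.129]), array([ 0.694, -0.189,  0.19 ])]
bar1 [array([ 0.535, -0.059,  0.015]), array([0.635, 0.048, 0.129]), array([0.688, 0.105, 0.19 ])]
cam in tool [ 0.08047828  0.0008372  -0.14043176] [-0.30061286  0.00206715  0.95374401]
[[ 8.97872027e-01 -4.40256339e-01 -4.24309974e-04]
 [-4.40256518e-01 -8.97871234e-01 -1.20208696e-03]
 [ 1.48250682e-04  1.26612548e-03 -9.99999187e-01]]
```

```bash
cat >> h.py <<'E'
def tgt(pos,yaw,lean,T0=None):
    "rows numbers (cm, rad) from current pose; lean about saw y, hand toward -x"
    s=get_state(); T=R.from_euler("xyz",s["ee_rot"]); G=R.from_euler("z",yaw)*R.from_euler("y",-lean)*R.from_euler("x",np.pi)
    d=T.inv().apply(np.array(pos)-s["eef_pos"])*100; w=(T.inv()*G).as_rotvec()
    print("row",d.round(2),w.round(4),"t",s["t"]); return d,w
E
python3 - <<'E'
from h import *
tgt([.52,-.05,.32],.04,np.radians(35))
print(R.from_euler("y",-.61).apply([0,0,-1]))
E
```

```text
row [48.89 49.07 -7.47] [ 0.1527  0.5983 -0.4799] t 0.15
[ 0.57286746  0.         -0.81964802]
```

```bash
F=8,48.9,49.1,-7.5,0.153,0.598,-0.48; python3 -m creep '[[[8,48.9,49.1,-7.5,0.153,0.598,-0.48],[8,48.9,49.1,-7.5,0.153,0.598,-0.48],[8,48.9,49.1,-7.5,0.153,0.598,-0.48],[8,48.9,49.1,-7.5,0.153,0.598,-0.48],[8,48.9,49.1,-7.5,0.153,0.598,-0.48],[8,48.9,49.1,-7.5,0.153,0.598,-0.48],[8,48.9,49.1,-7.5,0.153,0.598,-0.48],[8,48.9,49.1,-7.5,0.153,0.598,-0.48],[8,48.9,49.1,-7.5,0.153,0.598,-0.48],[8,48.9,49.1,-7.5,0.153,0.598,-0.48],[8,48.9,49.1,-7.5,0.153,0.598,-0.48],[8,48.9,49.1,-7.5,0.153,0.598,-0.48],[8,48.9,49.1,-7.5,0.153,0.598,-0.48],[8,48.9,49.1,-7.5,0.153,0.598,-0.48],[8,48.9,49.1,-7.5,0.153,0.598,-0.48]]]'
python3 - <<'E'
from h import *
import pickle
p=camera_params("wrist");im=grab_frame("wrist");s=get_state();print(s["t"],s["eef_pos"],s["ee_rot"],s["q"])
pickle.dump((p,im),open("w1.pkl","wb"))
cv2.imwrite("pics/w1.png",cv2.resize(im,(800,600),interpolation=cv2.INTER_CUBIC))
E
```

```text
t: 2.02
eef_pos: [0.5198, -0.0493, 0.3201]
ee_rot: [-3.14, -0.611, 0.041]
force: [0.6, 0.2, 0.4]
width: 0.08
gripper_force: 0.0
2.075 [ 0.51986347 -0.04920542  0.3202105 ] [-3.13994519 -0.61099982  0.04109919] [ 0.39802866 -0.29547322 -0.80834773  0.4164715  -0.51401597  0.90678919]
```

View pics/w1.png

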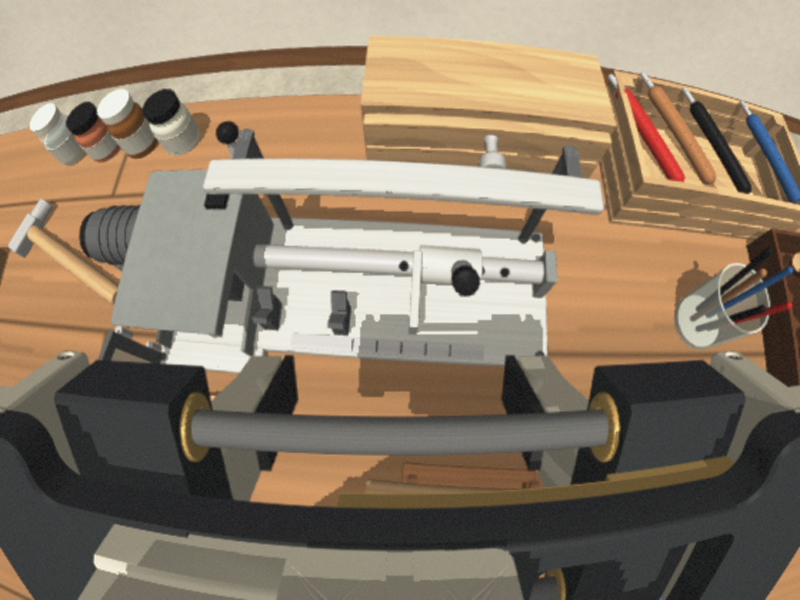

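Wrist view: knob at (465,280), stop plate at (417,290), visible holes at (404,265) and (505,272), V's at (265,310) and (340,312), roof front edge (115,323)–(220,335), bed right front corner at (545,362). I'll take a second wrist view for stereo.

```bash
python3 -m creep '[[[8,-1.7,6,2.5,0,0,0],[8,-1.7,12,2.5,0,0,0],[8,-1.7,12,2.5,0,0,0],[8,-1.7,12,2.5,0,0,0]]]'
python3 - <<'E'
from h import *
import pickle
p=camera_params("wrist");im=grab_frame("wrist");s=get_state();print(s["t"],s["eef_pos"],s["ee_rot"])
pickle.dump((p,im),open("w2.pkl","wb"))
cv2.imwrite("pics/w2.png",cv2.resize(im,(800,600),interpolation=cv2.INTER_CUBIC))
E
```

```text
t: 2.58
eef_pos: [0.5257, -0.1705, 0.2899]
ee_rot: [-3.139, -0.611, 0.037]
force: [0.9, 0.4, 0.0]
width: 0.08
gripper_force: 0.0
2.625 [ 0.52541139 -0.16993957  0.28978128] [-3.13952116 -0.61062235  0.03821113]
```

View pics/w2.png

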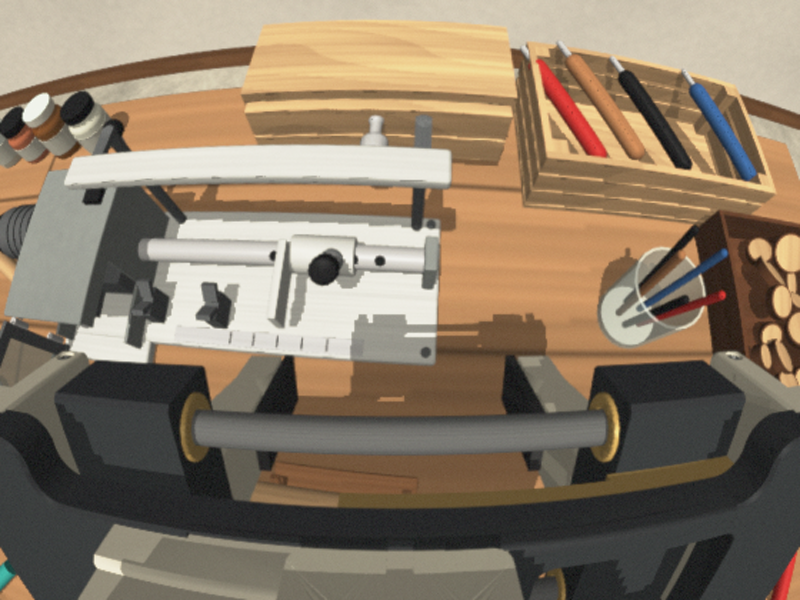

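Run:
```python
from h import *
import pickle
o=[]
for n,x0,y0 in(("w1",140,155),("w2",40,152)):
    p,im=pickle.load(open(n+".pkl","rb")); o.append(cv2.resize(im[y0:y0+105,x0:x0+280],(800,300),interpolation=cv2.INTER_CUBIC))
    g=im.max(2); m=(g<60).astype(np.uint8); c=m.copy()
    k,l,st,ce=cv2.connectedComponentsWithStats(m[150:215,:])
    for a,b in zip(st[1:],ce[1:]):
        if 8<a[4]<900: print(n,a+np.array([0,150,0,0,0]),b+[0,150])
cv2.imwrite("pics/c1.png",np.vstack(o))
```

```text
w1 [ 56 151   7  29  68] [ 58.60294118 164.95588235]
w1 [195 150  10   9  52] [199.67307692 153.55769231]
w1 [364 150  15  18 115] [370.68695652 157.76521739]
w1 [505 161  43  45 577] [531.4610052  180.98786828]
w1 [ 72 179  13   6  15] [ 77.86666667 182.4       ]
w1 [280 184   5   5  20] [282.1  185.95]
w1 [317 186  18  21 288] [325.375      195.91666667]
w1 [351 189   5   4  15] [352.86666667 190.46666667]
w1 [160 191  11  19 134] [164.81343284 201.29104478]
w1 [555 190   5   5  16] [557.3125 191.875 ]
w1 [537 196  14  18 160] [543.76875 204.65   ]
w1 [191 208   5   7  29] [192.72413793 211.48275862]
w2 [121 150   9   5  27] [125.66666667 151.59259259]
w2 [289 150   6   9  50] [291.54 153.68]
w2 [448 150  61  51 685] [488.72116788 169.49635036]
w2 [537 165   9   8  33] [540.96969697 167.33333333]
w2 [522 175  11  12  44] [526.61363636 182.18181818]
w2 [216 178  22  21 342] [226.7748538 188.0877193]
w2 [492 179  24  36 501] [504.55489022 197.57884232]
w2 [263 180   6   5  20] [265.5 182.2]
w2 [541 180   6  10  10] [542.8 184.5]
w2 [ 68 191  26  24 222] [ 81.3018018  200.77477477]
w2 [103 195  15  20 131] [110.11450382 208.35114504]
w2 [536 200   6  15  53] [537.86792453 207.60377358]
w2 [151 204  10  11  69] [155.62318841 210.        ]
w2 [462 207  20   8  89] [473.52808989 211.26966292]
```

View pics/c1.png

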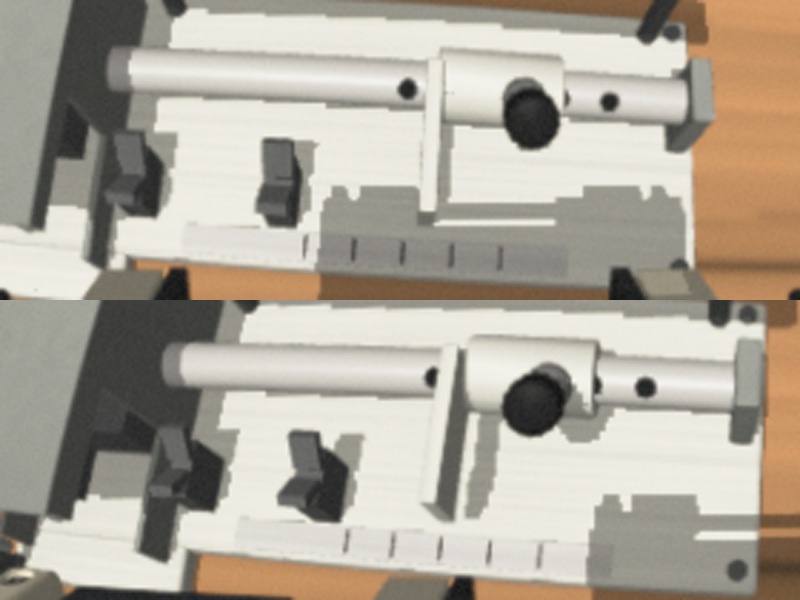

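Crops: hole "0.100" at w1 native (282,186), hole "0" at (353,190), with hole "0.025" just emerging at the collar's right end; rule lines at crop (305..500, 250) and knob at (531,118).

Run:
```python
from h import *
import pickle
p1,i1=pickle.load(open("w1.pkl","rb"));p2,i2=pickle.load(open("w2.pkl","rb"))
a=lambda u,v:(140+u*.35,155+v*.35); b=lambda u,v:(40+u*.35,152+(v-300)*.35); w=lambda u,v:(u*.7,v*.7)
P={"hole.1":((282.3,186.1),None),"hole0":((353.1,190.5),(265.5,182.3)),"knob":((325.4,195.9),(226.8,188.1)),
"r1":(a(305,247),b(347,541)),"r2":(a(353,250),b(393,545)),"r3":(a(402,253),b(441,549)),"r4":(a(451,255),b(489,554)),"r5":(a(500,258),b(540,555)),
"scB":(a(672,32),b(748,314)),"scF":(a(680,265),b(737,570)),"barLf":(w(207,192),w(68,186)),"barRf":(w(602,212),w(449,188)),"Vtop2":(a(265,190),b(303,470)),
"roofFR":(w(219,335),None)}
Q={}
for n,(x,y) in P.items():
    if y is None: continue
    Q[n],e=tri([ray(p1,x,True),ray(p2,y,True)]); print(n,Q[n].round(4),np.round(e,4)[0])
print("hole.1@.062",onz(p1,P["hole.1"][0],.060,True).round(4),"hole0@",onz(p1,P["hole0"][0],.06,True).round(4),onz(p2,P["hole0"][1],.06,True).round(4))
print("roof",onz(p1,P["roofFR"][0],.129,True).round(4),onz(p1,w(115,324),.129,True).round(4))
print("rule@15",[ [onz(p,P[n][k],.0155,True)[:2].round(4) for k,p in((0,p1),(1,p2))] for n in("r1","r5")])
```

```text
hole0 [ 0.6709 -0.1468  0.062 ] 0.0001
knob [ 0.6492 -0.1029  0.0934] 0.0
r1 [0.6022 0.0021 0.016 ] 0.0003
r2 [ 0.6018 -0.0226  0.0151] 0.0002
r3 [ 0.6014 -0.0478  0.0148] 0.0001
r4 [ 0.6003 -0.0728  0.0169] 0.0004
r5 [ 0.6004 -0.098   0.0166] 0.0003
scB [ 0.7322 -0.1958  0.0182] 0.0001
scF [ 0.5974 -0.1927  0.0201] 0.0008
barLf [0.6812 0.1076 0.1879] 0.0009
barRf [ 0.6734 -0.1979  0.1894] 0.0009
Vtop2 [0.6283 0.0213 0.0398] 0.0033
hole.1@.062 [ 0.6735 -0.0469  0.06  ] hole0@ [ 0.6715 -0.1472  0.06  ] [ 0.6718 -0.1466  0.06  ]
roof [0.5804 0.1011 0.129 ] [0.5834 0.2088 0.129 ]
rule@15 [[array([0.602 , 0.0022]), array([0.6026, 0.0023])], [array([ 0.6004, -0.0981]), array([ 0.6009, -0.0978])]]
```

Saw: O≈(0.628,0.077), yaw ≈ −0.022. The knob in the saw's frame is (25,−179,93), so the stop is at ≈0.044 with the pin resting on the tube.

```bash
cat >> h.py <<'E'
O=np.array([.6284,.0768,0]); YAW=-.022
S=R.from_euler("z",YAW)
def W(p): return O+S.apply(np.array(p,float)/1000)
def toS(X): return S.inv().apply(np.array(X)-O)*1000
OUT=np.array([-.574,0,.819])
E
python3 - <<'E'
from h import *
k=np.array([.6492,-.1029,.0934])
tgt(k+S.apply(OUT)*.07,YAW,np.radians(35)); tgt(k,YAW,np.radians(35)); print(toS(k))
E
```

```text
row [-0.91 -6.43 16.35] [-0.0366  0.0003  0.0493] t 2.625
row [-0.92 -6.18 23.34] [-0.0366  0.0003  0.0493] t 2.625
[  24.7480477  -179.19895127   93.4       ]
```

```bash
python3 -m creep '[[[3.2,-0.9,-6.4,8,-0.037,0,0.049],[3.2,-0.9,-6.4,16.3,-0.037,0,0.049],[3.2,-0.9,-6.4,16.3,-0.037,0,0.049],[3.2,-0.9,-6.4,16.3,-0.037,0,0.049],[3.2,-0.9,-6.4,16.3,-0.037,0,0.049]]]'
python3 - <<'E'
from h import *
import pickle
p=camera_params("wrist");im=grab_frame("wrist");k=np.array([.6492,-.1029,.0934])
pickle.dump((p,im),open("w3.pkl","wb"))
print(proj(p,k,True)); tgt(k,YAW,np.radians(35))
m=(im.max(2)<60).astype(np.uint8)
n,l,st,ce=cv2.connectedComponentsWithStats(m)
for a,b in zip(st[1:],ce[1:]):
    if 150<a[4]<2500 and abs(b[0]-280)<120: print(a,b.round(1))
cv2.imwrite("pics/w3.png",im)
E
```

```text
t: 3.25
eef_pos: [0.57, -0.1111, 0.1326]
ee_rot: [-3.14, -0.461, -0.018]
force: [-0.3, -0.6, 0.0]
width: 0.036
gripper_force: 0.0
[264.09261928 152.72250364]
row [ 6.08 -0.91  6.84] [-0.0023  0.1589  0.0027] t 3.3
[343  42  35  62 791] [359.3  70.6]
[ 245  139   37   36 1019] [263.5 156.3]
[227 250  24  44 541] [238.6 274.8]
[295 250  40  44 574] [319.4 275.7]
```

View pics/w3.png

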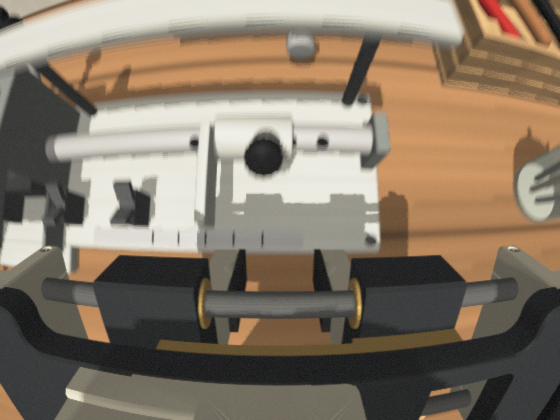

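Run:
```python
from h import *
s=get_state(); print(s["q"],s["qd"])
```

```text
[-0.01142286  0.10032825 -1.01686752  1.00328003 -0.00300213  0.56086591] [ 0.00808721 -0.03135963  0.03505692 -0.18394367 -0.00579641  0.17509295]
```

The arm ran into a joint limit: q5→0 and q3 at −1.02 (folded). I'll back off upward, log the joints, and fit a small kinematic model to plan feasible poses.

```bash
cat > log.py <<'E'
from h import *
import json
s=get_state(); open("log.jsonl","a").write(json.dumps(dict(q=list(map(float,s["q"])),p=list(map(float,s["eef_pos"])),r=list(map(float,s["ee_rot"]))))+"\n")
E
cat > log.jsonl <<'E'
{"q":[1.403,0.359,0.012,0,-1.224,-0.288],"p":[0.29696376,0.60567205,0.24443122],"r":[3.13995923,-0.000154,-0.45597]}
{"q":[0.39802866,-0.29547322,-0.80834773,0.4164715,-0.51401597,0.90678919],"p":[0.51986347,-0.04920542,0.32021050],"r":[-3.13994519,-0.61099982,0.04109919]}
E
python3 log.py
python3 -m creep '[[[3.2,0,0,-7,0,0,0],[3.2,0,0,-14,0,0,0],[3.2,0,0,-14,0,0,0],[3.2,0,0,-14,0,0,0]]]' | head -3; python3 log.py
python3 -m creep '[[[3.2,7,0,7,0,0,0],[3.2,12,0,8,0,-0.2,0],[3.2,12,0,8,0,-0.46,0],[3.2,12,0,8,0,-0.46,0],[3.2,12,0,8,0,-0.46,0],[3.2,12,0,8,0,-0.46,0]]]' | head -3; python3 log.py; cat log.jsonl
```

```text
t: 3.8
eef_pos: [0.5063, -0.1094, 0.2627]
ee_rot: [-3.135, -0.469, -0.021]
t: 4.55
eef_pos: [0.6489, -0.1146, 0.2409]
ee_rot: [-3.141, -0.004, -0.02]
{"q":[1.403,0.359,0.012,0,-1.224,-0.288],"p":[0.29696376,0.60567205,0.24443122],"r":[3.13995923,-0.000154,-0.45597]}
{"q":[0.39802866,-0.29547322,-0.80834773,0.4164715,-0.51401597,0.90678919],"p":[0.51986347,-0.04920542,0.32021050],"r":[-3.13994519,-0.61099982,0.04109919]}
{"q": [-0.01142285904645926, 0.10032825366484249, -1.0168675240628982, 1.0032800285087213, -0.0030021316679030175, 0.5608659138781454], "p": [0.5644603107272047, -0.11046428752242445, 0.12836309854813122], "r": [-3.1408943237113496, -0.45199287928384124, -0.018817897318072818]}
{"q": [0.24245838421638713, -0.18149621610850747, -0.727442411973955, 0.20501968293031972, -0.5781247972191278, 1.162157756986815], "p": [0.5062991651144871, -0.10939128589171065, 0.26270285862503506], "r": [-3.1348190262893576, -0.4688106506233656, -0.02129299128959361]}
{"q": [0.1207613598154909, 0.3326295439766811, -0.03658928362427449, 0.00031084037128496675, -1.197181055821054, 1.4299986099022275], "p": [0.6489261009020548, -0.11456342938672691, 0.24093536117155778], "r": [-3.1412627127053363, -0.004393603112230693, -0.019924266389559353]}
```

```bash
cat > kin.py <<'E'
from h import *
import json
from scipy.optimize import least_squares
def fk(q,P,s4,s6):
    a,b,h,L1,L2,e,L3,c,d=P; E=R.from_euler
    Y=E("y",q[1]-q[2]); Wr=Y*E("x",s4*q[3])*E("y",-q[4]); Z=E("z",q[0])
    p=Z.apply(np.array([a,b,h])+E("y",q[1]).apply([0,0,L1])+Y.apply([L2,0,e])+(Y*E("x",s4*q[3])).apply([0,c,0])+Wr.apply([L3,0,d]))
    return p,Z*Wr*E("x",s6*q[5])
D=[json.loads(l) for l in open("log.jsonl")]
P0=[0,-.15,.3,.45,.4,0,.3,0,0]
def fit():
    best=None
    for s4 in(1,-1):
        for s6 in(1,-1):
            f=lambda P:np.concatenate([(fk(x["q"],P,s4,s6)[0]-x["p"])*1000 for x in D]+[(np.array(P)-P0)*.05])
            o=least_squares(f,P0)
            C=[fk(x["q"],o.x,s4,s6)[1].inv()*R.from_euler("xyz",x["r"]) for x in D]
            er=max((C[0].inv()*k).magnitude() for k in C)
            if best is None or er<best[0]: best=(er,o.x,s4,s6,C[0],np.abs(o.fun[:-9]).max())
    return best
LO=np.array([-3.07,-1.43,-1.02,-3.03,-3.05,-3.03]);HI=np.array([3.07,2.12,1.25,1.67,0,3.03])
def ik(B,pos,G,q0):
    er,P,s4,s6,C,_=B
    def f(q):
        p,r=fk(q,P,s4,s6); return np.concatenate([(p-pos)*1000,((r*C).inv()*G).as_rotvec()*300])
    o=least_squares(f,np.clip(q0,LO+.01,HI-.01),bounds=(LO,HI)); return o.x,np.abs(o.fun).max()
def G(yaw,lean): return R.from_euler("z",yaw)*R.from_euler("y",-lean)*R.from_euler("x",np.pi)
E
python3 - <<'E'
from kin import *
B=fit(); print(B[0],B[1].round(3),B[2:4],B[5])
k=np.array([.6492,-.1029,.0934]); q0=D[-1]["q"]
for nm,pos in(("knob",k),("knob+40out",k+S.apply(OUT)*.04),("knob+up60",k+[0,0,.06]),("knob slid+15out",k+S.apply([0,.031,0])+S.apply(OUT)*.012)):
    for le in(20,30,35,40):
        q,e=ik(B,pos,G(YAW,np.radians(le)),q0); q2,e2=ik(B,pos,G(YAW,np.radians(le)),[.1,.3,-.5,-2.8,-.3,-1.5])
        print(nm,le,q.round(2),round(e,1),q2.round(2),round(e2,1))
E
```

```text
0.0014517984189434845 [ 0.    -0.001  0.198  0.602  0.462  0.001  0.36  -0.191  0.001] (-1, -1) 0.3594357775301704
knob 20 [ 0.17  0.31 -0.59  0.2  -0.33  1.2 ] 0.0 [-0.44  0.33 -0.67 -3.03 -0.   -1.31] 65.9
knob 30 [ 0.12  0.28 -0.75  0.34 -0.05  1.1 ] 15.6 [-0.42  0.31 -0.66 -3.03 -0.   -1.34] 67.1
knob 35 [ 0.13  0.29 -0.67 -0.09 -0.    1.54] 25.1 [-0.42  0.3  -0.66 -3.03 -0.   -1.36] 67.8
knob 40 [ 0.08  0.29 -0.55 -0.61 -0.    2.11] 19.2 [-0.22  0.3  -0.44 -1.54 -0.14 -3.03] 39.2
knob+40out 20 [ 0.18  0.23 -0.6   0.17 -0.4   1.22] 0.0 [-0.45  0.26 -0.72 -3.03 -0.   -1.3 ] 71.1
knob+40out 30 [ 0.1   0.19 -0.85  0.59 -0.05  0.87] 9.2 [-0.44  0.23 -0.71 -3.03 -0.   -1.33] 72.2
knob+40out 35 [ 0.13  0.2  -0.77  0.17 -0.02  1.28] 24.1 [-0.43  0.22 -0.71 -3.03 -0.   -1.35] 72.9
knob+40out 40 [ 0.11  0.2  -0.65 -0.4  -0.    1.87] 25.3 [-0.23  0.23 -0.49 -1.53 -0.15 -3.03] 48.7
knob+up60 20 [ 0.17  0.24 -0.5   0.14 -0.49  1.27] 0.0 [-0.43  0.25 -0.68 -3.03 -0.   -1.31] 73.5
knob+up60 30 [ 0.06  0.18 -0.85  0.82 -0.05  0.68] 2.6 [-0.42  0.22 -0.68 -3.03 -0.   -1.35] 74.1
knob+up60 35 [ 0.11  0.18 -0.79  0.45 -0.04  1.01] 16.3 [-0.42  0.21 -0.67 -3.03 -0.   -1.37] 74.5
knob+up60 40 [ 0.12  0.18 -0.69 -0.06 -0.    1.52] 27.8 [-0.23  0.22 -0.46 -1.54 -0.15 -3.03] 61.0
knob slid+15out 20 [ 0.23  0.28 -0.63  0.26 -0.33  1.09] 0.0 [-0.4   0.31 -0.69 -3.03 -0.   -1.35] 60.5
knob slid+15out 30 [ 0.16  0.25 -0.8   0.5  -0.06  0.91] 16.6 [-0.38  0.28 -0.68 -3.03 -0.   -1.37] 61.5
knob slid+15out 35 [ 0.17  0.26 -0.71  0.01 -0.    1.4 ] 32.8 [-0.38  0.27 -0.68 -3.03 -0.   -1.39] 62.1
knob slid+15out 40 [ 0.11  0.26 -0.56 -0.66 -0.    2.12] 27.2 [-0.16  0.27 -0.47 -1.58 -0.1  -3.03] 41.5
```

```bash
cat >> kin.py <<'E'
def allik(B,pos,g,n=60,seed=0):
    rng=np.random.default_rng(seed); out=[]
    for _ in range(n):
        q,e=ik(B,pos,g,rng.uniform([-1.5,-.5,-1.,-3,-2,-3],[1.5,1.2,1.2,1.6,-.05,3]))
        if e<.5 and not any(np.abs(q-o).max()<.05 for o in out): out.append(q)
    return out
E
python3 - <<'E'
from kin import *
B=fit(); k=np.array([.6492,-.1029,.0934])
for le in(25,30,35,40,45):
  for fl in(0,np.pi):
    for q in allik(B,k,G(YAW,np.radians(le))*R.from_euler("z",fl)): print(le,round(fl),q.round(2))
for le in(22,24,26,28): print(le,ik(B,k,G(YAW,np.radians(le)),D[-1]["q"]))
E
```

```text
22 (array([ 0.1660003 ,  0.30113861, -0.65205253,  0.28194572, -0.24906718,
        1.12270313]), np.float64(8.288657846015901e-14))
24 (array([ 0.13361915,  0.28802178, -0.76018842,  0.51966354, -0.1243798 ,
        0.91229494]), np.float64(1.3877787807814457e-13))
26 (array([ 0.10428876,  0.28133686, -0.79683348,  0.60768654, -0.06656207,
        0.85011736]), np.float64(4.337527338421028))
28 (array([ 0.11582623,  0.28095233, -0.77405362,  0.48209165, -0.05947385,
        0.96676129]), np.float64(9.78780483932551))
```

Fit is good (0.4 mm). At the knob the arm can lean at most about 24°. Leaning is a rotation about the closing axis, so 22° still grips squarely and clears the light bar by about 20 mm.

Run:
```python
from kin import *
B=fit(); k=np.array([.6492,-.1029,.0934]); le=np.radians(22); q=D[-1]["q"]
tgt(k+[-.03,0,.06],YAW,le); tgt(k,YAW,le)
for d in([-.03,0,.06],[0,0,0],S.apply(OUT)*.008,S.apply(OUT)*.008+S.apply([0,.031,0]),S.apply([0,.031,0])-S.apply(OUT)*.007):
    q,e=ik(B,k+d,G(YAW,le),q); print(q.round(3),round(e,2))
```

```text
row [-3.03 -1.1   8.74] [-0.0007  0.3796  0.002 ] t 4.55
row [-0.06 -1.16 14.75] [-0.0007  0.3796  0.002 ] t 4.55
[ 0.186  0.177 -0.616  0.192 -0.408  1.201] 0.0
[ 0.166  0.301 -0.652  0.282 -0.249  1.123] 0.0
[ 0.169  0.286 -0.651  0.269 -0.266  1.134] 0.0
[ 0.217  0.278 -0.701  0.385 -0.234  0.973] 0.0
[ 0.204  0.306 -0.713  0.44  -0.195  0.928] 0.0
```

```bash
python3 -m creep '[[[3.2,-3,-1.1,5,0,0.19,0.002],[3.2,-3,-1.1,8.7,0,0.38,0.002],[3.2,-3,-1.1,8.7,0,0.38,0.002],[3.2,-2,-1.1,10.7,0,0.38,0.002],[3.2,-1,-1.2,12.7,0,0.38,0.002],[3.2,-0.5,-1.2,13.7,0,0.38,0.002],[3.2,-0.5,-1.2,13.7,0,0.38,0.002],[3.2,-0.5,-1.2,13.7,0,0.38,0.002]]]'
python3 - <<'E'
from h import *
import pickle
p=camera_params("wrist");im=grab_frame("wrist");k=np.array([.6492,-.1029,.0934])
print(proj(p,k,True)); tgt(k,YAW,np.radians(22))
m=(im.max(2)<60).astype(np.uint8)
n,l,st,ce=cv2.connectedComponentsWithStats(m)
for a,b in zip(st[1:],ce[1:]):
    if 150<a[4]<4000 and abs(b[0]-280)<120: print(a,b.round(1))
cv2.imwrite("pics/w4.png",im)
E
```

```text
t: 5.55
eef_pos: [0.6452, -0.1031, 0.1053]
ee_rot: [-3.14, -0.385, -0.023]
force: [0.5, 0.8, -0.1]
width: 0.0321
gripper_force: 0.0
[278.01260595 269.65120488]
row [-0.1  -0.03  1.26] [-0.0013 -0.0015 -0.0013] t 5.6
[ 214  244  132   53 3421] [278.4 273.8]
```

View pics/w4.png

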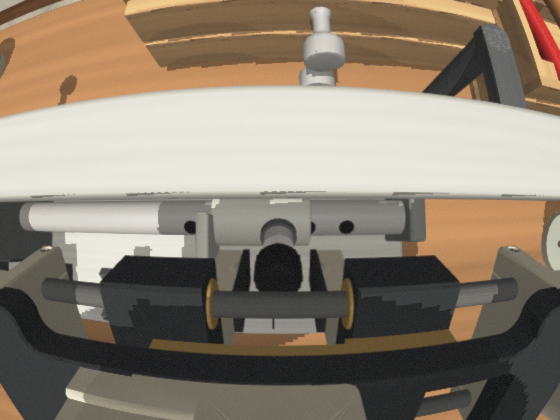

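The knob sits centred between the fingers at (278,268). Descend and grip.

```bash
python3 -m creep '[[[3.2,-0.1,0,1.2,0,0,0],[3.2,-0.1,0,1.2,0,0,0],[1.5,-0.1,0,1.2,0,0,0],[1.5,-0.1,0,1.2,0,0,0],[1.5,-0.1,0,1.2,0,0,0],[1.5,-0.1,0,1.2,0,0,0]]]' 40
python3 - <<'E'
from h import *
s=get_state();T=R.from_euler("xyz",s["ee_rot"]);print(s["eef_pos"],toS(s["eef_pos"]),s["force"])
print("out dir in tool",T.inv().apply(S.apply(OUT)),"saw y in tool",T.inv().apply(S.apply([0,1,0])))
E
```

```text
t: 6.35
eef_pos: [0.6486, -0.1034, 0.0927]
ee_rot: [-3.14, -0.383, -0.023]
force: [-0.5, -0.7, -3.4]
width: 0.0228
gripper_force: 40.0
[ 0.64861959 -0.10335334  0.09268404] [  24.17775462 -179.66495128   92.68403704] [-0.46367093 -0.72796675 -3.35591909]
out dir in tool [-2.25872596e-01 -5.83935286e-04 -9.74278312e-01] saw y in tool [-1.30072247e-03 -9.99998748e-01  9.00904911e-04]
```

```bash
python3 -m creep '[[[1.5,-0.1,0,-0.4,0,0,0],[1.5,-0.2,0,-0.85,0,0,0],[1.5,-0.2,0,-0.85,0,0,0],[1.5,-0.2,0,-0.85,0,0,0]]]'
python3 -m creep '[[[1.5,0,-0.8,0,0,0,0],[1.5,0,-1.6,0,0,0,0],[1.5,0,-2.4,0,0,0,0],[1.5,0,-3.15,0,0,0,0],[1.5,0,-3.15,0,0,0,0],[1.5,0,-3.15,0,0,0,0]]]'
python3 -m creep '[[[1.5,0.1,0,0.4,0,0,0],[1.5,0.2,0,0.75,0,0,0],[1.5,0.2,0,0.75,0,0,0]]]'
python3 - <<'E'
from h import *
s=get_state();print(toS(s["eef_pos"]))
E
```

```text
t: 6.85
eef_pos: [0.6437, -0.1032, 0.0997]
ee_rot: [-3.14, -0.384, -0.023]
force: [6.3, -0.3, -9.7]
width: 0.0227
gripper_force: 40.0
t: 7.6
eef_pos: [0.6444, -0.0713, 0.0995]
ee_rot: [-3.14, -0.383, -0.023]
force: [4.7, 1.9, -9.3]
width: 0.023
gripper_force: 40.0
t: 7.98
eef_pos: [0.649, -0.0719, 0.0932]
ee_rot: [-3.14, -0.383, -0.023]
force: [2.1, 1.0, -8.4]
width: 0.0229
gripper_force: 40.0
[  23.82702742 -148.20506772   93.2119065 ]
```

```bash
python3 -m creep '[[[1.5,0.05,0,0.2,0,0,0],[1.5,0.05,0,0.2,0,0,0]]]'|egrep 'pos|force'
python3 -m creep '[[[1.5,0.05,0,0.2,0,0,0],[1.5,0.05,0,0.2,0,0,0]]]'|egrep 'pos|force'
python3 -m creep '[[[1.5,0.05,0,0.2,0,0,0],[1.5,0.05,0,0.2,0,0,0]]]'|egrep 'pos|force'
```

```text
eef_pos: [0.65, -0.072, 0.0918]
force: [2.7, 1.6, -7.7]
gripper_force: 40.0
eef_pos: [0.6512, -0.0721, 0.0902]
force: [-0.4, 0.2, -7.8]
gripper_force: 40.0
eef_pos: [0.6524, -0.0721, 0.0884]
force: [-1.0, 0.4, -7.5]
gripper_force: 40.0
```

The knob is now below the tube level with the spring still pulling, so the pin is entering the hole. Go the last bit, let go, back off and check.

```bash
python3 -m creep '[[[1.5,0.05,0,0.2,0,0,0],[1.5,0.05,0,0.2,0,0,0],[3.2,0.05,0,0.2,0,0,0],[3.2,0.05,0,0.2,0,0,0],[3.2,0.05,0,0.2,0,0,0],[3.2,0.05,0,-1.5,0,0,0],[3.2,0.05,0,-3.5,0,0,0],[3.2,0.05,0,-5.5,0,0,0],[3.2,-4,0,-9,0,0,0],[3.2,-8,0,-13,0,0,0],[3.2,-8,0,-13,0,0,0],[3.2,-8,0,-13,0,0,0],[3.2,-8,0,-13,0,0,0]]]'
python3 log.py
python3 - <<'E'
from kin import *
import pickle
p=camera_params("wrist");im=grab_frame("wrist");pickle.dump((p,im),open("w5.pkl","wb"))
cv2.imwrite("pics/w5.png",im)
m=(im.max(2)<60).astype(np.uint8)
home=W([28.6,-148,87.7]); print(proj(p,home,True),proj(p,W([28.6-4.3,-148,87.7+6.1]),True))
n,l,st,ce=cv2.connectedComponentsWithStats(m)
for a,b in zip(st[1:],ce[1:]):
    if 100<a[4]<4000 and abs(b[0]-280)<150: print(a,b.round(1))
# dowels in scene/side/wrist: light-wood mask blobs
print(camera_params("scene")["vertical_fov"], get_state()["eef_pos"])
for n,(x0,x1,y0,y1) in(("scene",(255,330,210,275)),("side",(250,300,205,260))):
    im=grab_frame(n); cv2.imwrite(f"pics/{n}1.png",im)
    cv2.imwrite(f"pics/{n}c.png",cv2.resize(im[y0:y1,x0:x1],(400,400*(y1-y0)//(x1-x0)),interpolation=cv2.INTER_CUBIC))
a,b=cv2.imread("pics/scenec.png"),cv2.imread("pics/sidec.png"); h=max(len(a),len(b))
pad=lambda x:cv2.copyMakeBorder(x,0,h-len(x),0,0,cv2.BORDER_CONSTANT)
cv2.imwrite("pics/dow.png",np.hstack([pad(a),pad(b)]))
E
```

```text
t: 10.35
eef_pos: [0.5307, -0.0691, 0.1792]
ee_rot: [-3.14, -0.384, -0.023]
force: [-0.3, -0.2, -1.0]
width: 0.0322
gripper_force: 0.0
[278.84642963 111.71066802] [278.82675095 113.83329619]
[369  25  38  52 588] [386.7  49.1]
[265  96  30  31 721] [279.8 111.5]
[191 143  13  35 286] [197.7 162.2]
[ 214  250  132   47 1468] [279.8 280. ]
[315 317  11  15 139] [320.3 323.7]
[233 318  12  14 134] [238.5 324. ]
48.207530092709305 [ 0.53054989 -0.06918845  0.17889971]
```

View pics/dow.png

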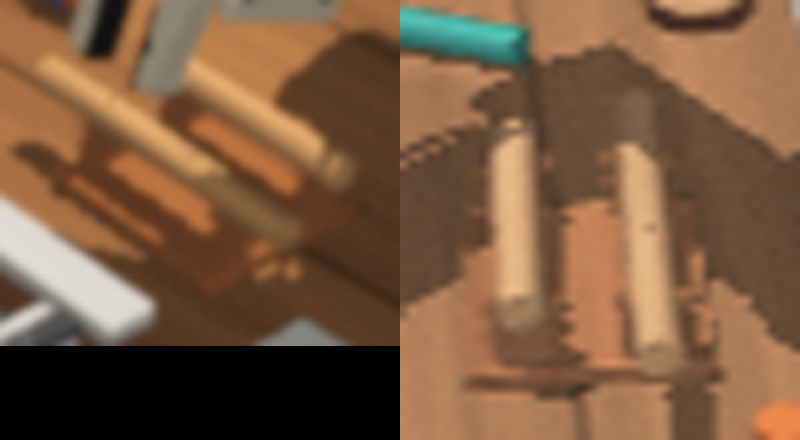

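Knob projection matches pin home. Two light dowels: A, scene crop (45,70)–(290,232) and side crop x≈650, is visibly the longer and lies nearer the saw. B, side crop x≈515, is shorter. The red and turquoise ones are decoys, so A is meant. Now locating it with a close wrist view.

Run:
```python
from kin import *
ps=camera_params("scene");pd=camera_params("side")
sc=lambda u,v:(255+u*75/400,210+v*75/400); sd=lambda u,v:(250+(u-400)/8,205+v/8)
for n,a,b in(("A+y",sc(288,232),sd(633,100)),("A-y",sc(45,70),sd(660,352)),("B-y",None,sd(520,308)),("B+y",sc(338,165),sd(513,128))):
    if a: x,e=tri([ray(ps,a),ray(pd,b)]); print(n,x.round(4),np.round(e,4))
    for p,q in((ps,a),(pd,b)):
        if q: print("   z.048",onz(p,q,.048).round(4))
B=fit(); print(B[5])
# feasibility: place poses. grip y offset yg on stock line, lean a (about saw y), beta (about closing axis)
def GP(a,b,fl): # tool y along saw x (tilted), tool z down leaned
    r=S*R.from_euler("y",-a)*R.from_euler("x",np.pi)*R.from_euler("z",np.pi/2+fl)
    return r*R.from_euler("y",b)
for fl in(0,np.pi):
  for le in(0,10,20,25,30,35,40):
    row=[]
    for b in np.radians([-30,-20,-10,0,10,20,30]):
        es=[];
        for q0 in(D[-1]["q"],[.2,.3,-.5,.3,-.3,-.4],[.2,.3,-.5,-1.5,-.6,1.5],[.2,.3,-.5,1.2,-.6,0]):
            q,e=ik(B,W([0,-25,65]),GP(np.radians(le),b,fl),q0); es.append(e)
        row.append(round(min(es),1))
    print(round(fl),le,row)
```

```text
A+y [ 0.4606 -0.0184  0.051 ] [0.0011 0.0011]
   z.048 [ 0.4562 -0.0213  0.048 ]
   z.048 [ 0.4618 -0.015   0.048 ]
A-y [ 0.4501 -0.2291  0.0512] [0.0005 0.0005]
   z.048 [ 0.4462 -0.233   0.048 ]
   z.048 [ 0.4509 -0.2254  0.048 ]
   z.048 [ 0.3904 -0.1837  0.048 ]
B+y [ 0.3976 -0.0407  0.0542] [0.0009 0.0009]
   z.048 [ 0.3897 -0.0467  0.048 ]
   z.048 [ 0.3987 -0.0324  0.048 ]
0.38392694206140776
0 0 [np.float64(0.0), np.float64(0.0), np.float64(0.0), np.float64(0.0), np.float64(0.0), np.float64(0.0), np.float64(0.0)]
0 10 [np.float64(0.0), np.float64(0.0), np.float64(0.0), np.float64(0.0), np.float64(0.0), np.float64(0.0), np.float64(0.0)]
0 20 [np.float64(0.0), np.float64(0.0), np.float64(0.0), np.float64(0.7), np.float64(0.0), np.float64(0.0), np.float64(0.0)]
0 25 [np.float64(0.0), np.float64(0.0), np.float64(0.1), np.float64(21.4), np.float64(10.5), np.float64(0.0), np.float64(0.0)]
0 30 [np.float64(0.0), np.float64(0.0), np.float64(10.4), np.float64(42.1), np.float64(19.2), np.float64(11.9), np.float64(0.0)]
0 35 [np.float64(0.0), np.float64(0.0), np.float64(13.8), np.float6
[... 392 characters left out ...]
p.float64(0.0), np.float64(31.0), np.float64(68.0)]
3 20 [np.float64(0.0), np.float64(0.0), np.float64(0.0), np.float64(0.0), np.float64(0.0), np.float64(34.9), np.float64(78.5)]
3 25 [np.float64(0.0), np.float64(0.0), np.float64(9.9), np.float64(20.7), np.float64(0.0), np.float64(35.6), np.float64(81.3)]
3 30 [np.float64(0.0), np.float64(11.4), np.float64(28.5), np.float64(41.4), np.float64(10.2), np.float64(35.3), np.float64(82.4)]
3 35 [np.float64(4.7), np.float64(26.0), np.float64(46.1), np.float64(61.7), np.float64(14.9), np.float64(34.2), np.float64(81.7)]
3 40 [np.float64(14.9), np.float64(38.5), np.float64(62.3), np.float64(62.6), np.float64(36.2), np.float64(33.5), np.float64(80.3)]
```

```bash
cat >> kin.py <<'E'
def GP(a,b,yaw=None,fl=0):
    r=(S if yaw is None else R.from_euler("z",yaw))*R.from_euler("y",-a)*R.from_euler("x",np.pi)*R.from_euler("z",np.pi/2+fl)
    return r*R.from_euler("y",b)
def row(pos,g):
    s=get_state(); T=R.from_euler("xyz",s["ee_rot"]); print("row",(T.inv().apply(np.array(pos)-s["eef_pos"])*100).round(2),(T.inv()*g).as_rotvec().round(3))
E
python3 - <<'E'
from kin import *
B=fit(); c=np.array([.4553,-.1238,.049]); u=np.array([.0105,.2107,0])/.211; g0=c-.03*u; yd=-.05; rd=np.radians
s=get_state()
for be in(-15,-20,-25):
  for le in(30,35):
    b,l=rd(be),rd(le); q=None; print("beta",be,"lean",le)
    for nm,pos,g in(("rest+60",g0+[0,0,.06],GP(0,b,yd)),("rest",g0,GP(0,b,yd)),("rest+90",g0+[0,0,.09],GP(0,b,yd)),("mid",[.50,0.0,.15],GP(l/2,b)),
        ("front",W([-90,-21,85]),GP(l,b)),("f2",W([-45,-21,85]),GP(l,b)),("over",W([0,-21,85]),GP(l,b)),("down",W([0,-21,65]),GP(l,b)),("push",W([0,-26,65]),GP(l,b)),("ret",W([-25,-26,105]),GP(l,b))):
        if q is None:
            sol=allik(B,pos,g,25); print([x.round(2) for x in sol]); q=sol[0] if sol else np.array(s["q"])
        q,e=ik(B,np.array(pos),g,q); print(nm,q.round(2),round(e,1))
    # bar clearance at 'over': body points
    Z=GP(l,b); pts=[[sx*.039,sy*.097,-d] for sx in(-1,1) for sy in(-1,1) for d in(.047,.08,.11,.15,.2)]+[[.09,y,-d] for y in(-.03,.03) for d in(.11,.16)]
    P=np.array([toS(W([0,-21,85])+Z.apply(x)) for x in pts]); 
    m=P[(P[:,2]>165)&(P[:,2]<210)]; print("max x near bar height",P[P[:,2]>140][:,0].max().round(), m.round() if len(m) else "", "min z",P[:,2].min().round())
E
```

```text
beta -15 lean 30
[array([-0.14,  0.24, -0.4 , -0.32, -0.97,  0.28])]
rest+60 [-0.14  0.24 -0.4  -0.32 -0.97  0.28] 0.0
rest [-0.14  0.33 -0.45 -0.35 -0.85  0.33] 0.0
rest+90 [-0.14  0.2  -0.38 -0.3  -1.03  0.25] 0.0
mid [ 0.23  0.05 -0.56 -0.31 -0.66 -0.  ] 0.0
front [ 0.44  0.15 -0.79 -0.31 -0.05 -0.08] 0.0
f2 [ 0.36  0.21 -0.65 -0.42 -0.14  0.08] 0.0
over [ 0.32  0.27 -0.55 -0.44 -0.19  0.13] 0.0
down [ 0.3   0.31 -0.53 -0.52 -0.18  0.23] 0.0
push [ 0.29  0.3  -0.52 -0.54 -0.2   0.26] 0.0
ret [ 0.34  0.2  -0.61 -0.37 -0.19  0.05] 0.0
max x near bar height 66.0 [[  56.    5.  182.]
 [  40.   -4.  209.]
 [-161.  -22.  171.]
 [  50.  -79.  192.]
 [-176. -110.  195.]
 [ -15. -136.  172.]
 [ -92. -149.  184.]] min z 67.0
beta -15 lean 35
[array([-0.14,  0.24, -0.4 , -0.32, -0.97,  0.28])]
rest+60 [-0.14  0.24 -0.4  -0.32 -0.97  0.28] 0.0
rest [-0.14  0.33 -0.45 -0.35 -0.85  0.33] 0.0
rest+90 [-0.14  0.2  -0.38 -0.3  -1.03  0.25] 0.0
mid [ 0.24  0.03 -0.6  -0.31 -0.6   0.  ] 0.0
front [ 0.42  0.15 -0.77 -0.53 -0.    0.18] 0.6
f2 [ 0.34  0.21 -0.64 -0.6  -0.08  0.3 ] 0.0
over [ 0.3   0.26
[... 2525 characters left out ...]
.]] min z 59.0
beta -25 lean 35
[array([-0.28,  0.31, -0.3 , -0.48, -1.11,  0.48])]
rest+60 [-0.28  0.31 -0.3  -0.48 -1.11  0.48] 0.0
rest [-0.29  0.4  -0.34 -0.51 -1.01  0.55] 0.0
rest+90 [-0.28  0.27 -0.27 -0.46 -1.17  0.44] 0.0
mid [ 0.02  0.1  -0.45 -0.61 -0.79  0.42] 0.0
front [-0.02  0.2  -0.53 -1.12 -0.49  1.07] 0.0
f2 [-0.    0.25 -0.46 -1.08 -0.49  1.01] 0.0
over [ 0.01  0.31 -0.38 -1.04 -0.49  0.96] 0.0
down [-0.01  0.34 -0.38 -1.1  -0.49  1.04] 0.0
push [-0.02  0.34 -0.38 -1.1  -0.49  1.05] 0.0
ret [ 0.02  0.24 -0.42 -1.   -0.5   0.91] 0.0
max x near bar height 64.0 [[  46.   -6.  189.]
 [-193.  -70.  191.]
 [  47.  -90.  187.]
 [  32. -103.  209.]
 [ -37. -170.  190.]] min z 51.0
```

Run:
```python
from kin import *
B=fit(); rd=np.radians
seg=lambda P:None
for be in(-20,-25):
  for le in(38,42,46):
    b,l=rd(be),rd(le); q=[.05,.3,-.38,-1,-.45,.95]; o=[]
    for pos in([-90,-21,85],[-45,-21,85],[0,-21,85],[0,-26,65],[-25,-26,105]):
        q,e=ik(B,W(pos),GP(l,b),q); o.append((q.round(2),round(e,1)))
    Z=GP(l,b); g=np.array([[sx*.039,sy*.097,-d] for sx in np.linspace(-1,1,9) for sy in np.linspace(-1,1,25) for d in np.linspace(.047,.2,40)])
    cl=[]
    for h in(85,65):
        P=toS(W([0,-21,h])+Z.apply(g)); lo=np.array([52,-275,180]);hi=np.array([80,35,193])
        cl.append((np.linalg.norm(P-np.clip(P,lo,hi),axis=1).min().round(1),P[:,2].min().round(),P[P[:,2].argmin()].round()))
    print(be,le,o[0],o[2],[x[1] for x in o],cl)
```

```text
-20 38 (array([ 0.06,  0.17, -0.58, -1.14, -0.33,  1.05]), np.float64(0.0)) (array([ 0.08,  0.28, -0.43, -1.04, -0.33,  0.93]), np.float64(0.0)) [np.float64(0.0), np.float64(0.0), np.float64(0.0), np.float64(0.0), np.float64(0.0)] [(np.float64(2.6), np.float64(50.0), array([-95., -74.,  50.])), (np.float64(14.8), np.float64(30.0), array([-95., -74.,  30.]))]
-20 42 (array([-0.06,  0.18, -0.59, -1.36, -0.39,  1.38]), np.float64(0.0)) (array([-0.  ,  0.28, -0.43, -1.25, -0.36,  1.22]), np.float64(0.0)) [np.float64(0.0), np.float64(0.0), np.float64(0.0), np.float64(0.0), np.float64(0.0)] [(np.float64(5.4), np.float64(43.0), array([-93., -74.,  43.])), (np.float64(18.6), np.float64(23.0), array([-93., -74.,  23.]))]
-20 46 (array([-0.2 ,  0.2 , -0.62, -1.57, -0.47,  1.7 ]), np.float64(0.0)) (array([-0.11,  0.3 , -0.45, -1.47, -0.41,  1.53]), np.float64(0.0)) [np.float64(0.0), np.float64(0.0), np.float64(0.0), np.float64(0.0), np.float64(0.0)] [(np.float64(7.8), np.float64(37.0), array([-90., -74.,  37.])), (np.float64(21.9), np.float64(17.0), array([-90., -74.,  17.]))]
-25 38 (array([-0
[... 365 characters left out ...]
  0.22, -0.56, -1.38, -0.54,  1.47]), np.float64(0.0)) (array([-0.1 ,  0.31, -0.41, -1.3 , -0.51,  1.33]), np.float64(0.0)) [np.float64(0.0), np.float64(0.0), np.float64(0.0), np.float64(0.0), np.float64(0.0)] [(np.float64(5.3), np.float64(40.0), array([-90., -76.,  40.])), (np.float64(18.6), np.float64(20.0), array([-90., -76.,  20.]))]
-25 46 (array([-0.26,  0.24, -0.6 , -1.53, -0.6 ,  1.72]), np.float64(0.0)) (array([-0.18,  0.33, -0.43, -1.46, -0.55,  1.57]), np.float64(0.0)) [np.float64(0.0), np.float64(0.0), np.float64(0.0), np.float64(0.0), np.float64(0.0)] [(np.float64(7.5), np.float64(33.0), array([-86., -76.,  33.])), (np.float64(21.8), np.float64(13.0), array([-86., -76.,  13.]))]
```

Run:
```python
from kin import *
c=np.array([.4553,-.1238,.049]); u=np.array([.0105,.2107,0])/.211; g0=c-.03*u
row(g0+[0,0,.1],GP(0,np.radians(-20),-.05)); print(g0)
```

```text
row [-8.02  8.63 -0.04] [-0.028 -0.566  1.627]
[ 0.45380711 -0.15375735  0.049     ]
```

```bash
python3 -m creep '[[[4,-8,8.6,0,-0.028,-0.566,1.627],[4,-8,8.6,0,-0.028,-0.566,1.627],[4,-8,8.6,0,-0.028,-0.566,1.627],[4,-8,8.6,0,-0.028,-0.566,1.627],[4,-8,8.6,0,-0.028,-0.566,1.627],[4,-8,8.6,0,-0.028,-0.566,1.627],[4,-8,8.6,0,-0.028,-0.566,1.627],[4,-8,8.6,0,-0.028,-0.566,1.627],[4,-8,8.6,0,-0.028,-0.566,1.627],[4,-8,8.6,0,-0.028,-0.566,1.627],[4,-8,8.6,0,-0.028,-0.566,1.627],[4,-8,8.6,0,-0.028,-0.566,1.627],[4,-8,8.6,0,-0.028,-0.566,1.627]]]'
python3 log.py
python3 - <<'E'
from kin import *
import pickle
p=camera_params("wrist");im=grab_frame("wrist");pickle.dump((p,im),open("w6.pkl","wb"))
c=np.array([.4553,-.1238,.049]); u=np.array([.0105,.2107,0])/.211; g0=c-.03*u
for t in(-.105,0,.105): print(proj(p,c+t*u,True).round(1))
row(g0,GP(0,np.radians(-20),-.05)); print(get_state()["q"])
cv2.imwrite("pics/w6.png",im)
E
```

```text
t: 12.12
eef_pos: [0.4538, -0.1531, 0.1495]
ee_rot: [-3.14, 0.349, -1.618]
force: [-0.4, 0.7, -0.3]
width: 0.0401
gripper_force: 0.0
[278.1  73.4]
[278.1 206.7]
[278.2 290.4]
row [3.5  0.02 9.43] [-0.001  0.     0.002]
[-0.20763013  0.22206601 -0.31344805 -0.38491738 -1.12143473  0.34344556]
```

View pics/w6.png

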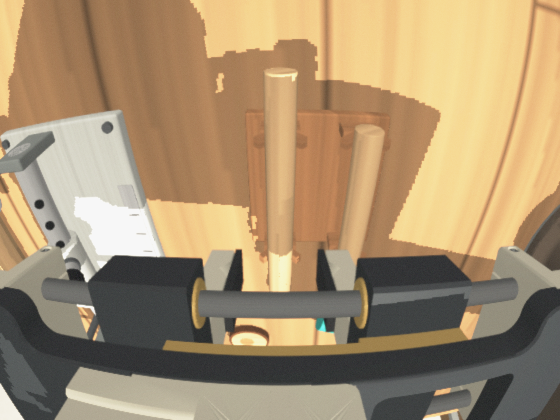

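Run:
```python
from kin import *
import pickle
p,im=pickle.load(open("w6.pkl","rb"))
g=cv2.GaussianBlur(im,(3,3),0).astype(float)
for y in(85,100,160,180,200,220):
    # saturation/value gradient edges
    v=np.abs(np.diff(g[y,250:315],axis=0)).sum(1); l=250+v[:31].argmax()+.5; r=281+v[31:].argmax()+.5
    print(y,l,r,(l+r)/2,onz(p,((l+r)/2,y),.049,True).round(4))
print(onz(p,(281,71),.049,True),onz(p,(281,67.5),.06,True))
```

```text
85 264.5 295.5 280.0 [ 0.4492 -0.2208  0.049 ]
100 264.5 295.5 280.0 [ 0.4497 -0.2105  0.049 ]
160 266.5 293.5 280.0 [ 0.4518 -0.1655  0.049 ]
180 266.5 293.5 280.0 [ 0.4526 -0.1486  0.049 ]
200 267.5 292.5 280.0 [ 0.4535 -0.1303  0.049 ]
220 251.5 291.5 271.5 [ 0.4613 -0.1106  0.049 ]
[ 0.44815045 -0.230128    0.049     ] [ 0.44796507 -0.23485337  0.06      ]
```

Dowel A is directly below (axis column 280, end at row 71), 1.5 mm to −x of my plan; the shorter one is to its right. Descend and grip.

```bash
python3 -m creep '[[[4,1.2,0.1,3.1,0,0,0],[4,2.3,0.15,6.2,0,0,0],[4,3,0.15,8,0,0,0],[4,3.5,0.15,9.4,0,0,0],[4,3.5,0.15,9.4,0,0,0],[1,3.5,0.15,9.4,0,0,0],[1,3.5,0.15,9.4,0,0,0],[1,3.5,0.15,9.4,0,0,0],[1,3.5,0.15,9.4,0,0,0]]]' 25
python3 - <<'E'
from kin import *
b=np.radians(-20)
c=np.array(get_state()["eef_pos"])
row(c+[0,0,.10],GP(0,b,-.05)); row([.50,.01,.17],GP(np.radians(20),b)); row(W([-90,-21,112]),GP(np.radians(40),b))
E
```

```text
t: 13.3
eef_pos: [0.4535, -0.1544, 0.0498]
ee_rot: [-3.138, 0.349, -1.62]
force: [3.1, -0.4, 4.5]
width: 0.0217
gripper_force: 25.0
row [-3.42 -0.04 -9.4 ] [-0.003  0.     0.001]
row [-19.75  -3.86  -5.59] [ 0.315 -0.005 -0.144]
row [-22.43  -7.39   1.57] [ 0.643 -0.01  -0.263]
```

```bash
python3 -m creep '[[[1,-1.7,0,-4.7,0,0,0],[1,-3.4,0,-9.4,0,0,0],[1,-3.4,0,-9.4,0,0,0]]]'
python3 - <<'E'
from kin import *
ps=camera_params("scene");pd=camera_params("side");k=.7
x,e=tri([ray(ps,np.array((548,403))*k),ray(pd,np.array((394,249))*k)]);print(toS(x),e)
x,e=tri([ray(ps,np.array((495,432))*k),ray(pd,np.array((428,249))*k)]);print(toS(x),e)
b=np.radians(-20)
row([.50,.01,.17],GP(np.radians(20),b)); row(W([-90,-19,112]),GP(np.radians(40),b)); row(W([-60,-19,79]),GP(np.radians(40),b))
E
```

```text
t: 13.68
eef_pos: [0.4539, -0.155, 0.1527]
ee_rot: [-3.134, 0.348, -1.617]
force: [0.9, -0.4, -1.8]
width: 0.0211
gripper_force: 25.0
[-156.37775079  166.53482779  115.36240755] [np.float64(0.0011051712495657624), np.float64(0.0011051712495656822)]
[-43.59511209 152.64854919 111.74689709] [np.float64(0.004339747444703799), np.float64(0.0043397474447038)]
row [-16.29  -3.81   4.1 ] [ 0.312 -0.006 -0.142]
row [-19.15  -7.31  11.34] [ 0.64  -0.011 -0.26 ]
row [-18.09 -10.29  14.49] [ 0.64  -0.011 -0.26 ]
```

```bash
python3 -m creep '[[[1,-8,-1.9,2,0.15,0,-0.07],[1,-16.3,-3.8,4.1,0.31,0,-0.14],[1,-16.3,-3.8,4.1,0.31,0,-0.14],[1,-16.3,-3.8,4.1,0.31,0,-0.14],[1,-17.7,-5.5,7.7,0.48,0,-0.2],[1,-19.2,-7.3,11.3,0.64,-0.01,-0.26],[1,-19.2,-7.3,11.3,0.64,-0.01,-0.26],[1,-19.2,-7.3,11.3,0.64,-0.01,-0.26],[1,-19.2,-7.3,11.3,0.64,-0.01,-0.26]]]'
python3 log.py
python3 - <<'E'
from kin import *
s=get_state();print(toS(s["eef_pos"]),s["q"])
b=np.radians(-20)
for P in([-55,-19,79],[0,-19,79],[0,-19,65]): row(W(P),GP(np.radians(40),b))
import pickle
# dowel ends in side/scene
for n in("scene","side"): cv2.imwrite(f"pics/{n}2.png",grab_frame(n))
a=cv2.imread("pics/scene2.png")[190:370,160:400]; c=cv2.imread("pics/side2.png")[130:260,230:390]
cv2.imwrite("pics/pl.png",np.hstack([cv2.resize(a,(400,300)),cv2.resize(c,(369,300))]))
E
```

```text
t: 14.8
eef_pos: [0.5355, 0.0597, 0.1072]
ee_rot: [-2.422, 0.269, -1.369]
force: [-0.0, -0.7, -1.6]
width: 0.021
gripper_force: 25.0
[-92.47003287 -19.13879903 107.16190773] [ 0.10293526  0.11077636 -0.59330036 -1.07972502 -0.30392137  0.95660357]
row [ 1.54 -1.1   4.29] [ 0.008 -0.001 -0.006]
row [ 2.72 -5.35  7.58] [ 0.008 -0.001 -0.006]
row [ 3.09 -4.46  8.59] [ 0.008 -0.001 -0.006]
```

View pics/pl.png

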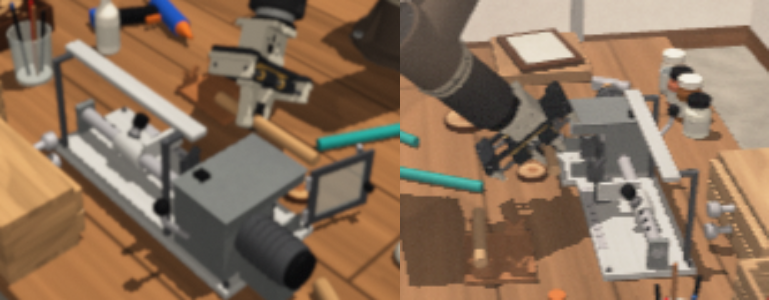

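The dowel is held level in front of the saw, with its left end clear of the open guard. In under the bar at z≈79, then lower.

```bash
python3 -m creep '[[[1,0.8,-0.5,2.2,0.008,0,-0.006],[1,1.5,-1.1,4.3,0.008,0,-0.006],[1,1.5,-1.1,4.3,0.008,0,-0.006],[1,1.9,-2.5,5.4,0.008,0,-0.006],[1,2.3,-3.9,6.5,0.008,0,-0.006],[1,2.3,-3.9,6.5,0.008,0,-0.006],[1,2.5,-4.6,7,0.008,0,-0.006],[1,2.7,-5.3,7.6,0.008,0,-0.006],[1,2.7,-5.3,7.6,0.008,0,-0.006]]]'
python3 - <<'E'
from kin import *
s=get_state();print(toS(s["eef_pos"]),s["moment"])
b=np.radians(-20)
for P in([0,-19,70],[0,-19,65],[0,-25,65]): row(W(P),GP(np.radians(40),b))
E
```

```text
t: 16.02
eef_pos: [0.6291, 0.0595, 0.0804]
ee_rot: [-2.41, 0.264, -1.361]
force: [-0.0, 1.9, -0.2]
width: 0.0212
gripper_force: 25.0
[  1.07292416 -17.30245316  80.37561227] [-1.11876976  2.20782793  0.06594737]
row [0.41 0.75 0.62] [-0.003  0.     0.002]
row [0.54 1.07 0.98] [-0.003  0.     0.002]
row [1.1  1.08 0.78] [-0.003  0.     0.002]
```

```bash
python3 -m creep '[[[1,0.3,0.5,0.4,0,0,0],[1,0.5,1,0.9,0,0,0],[1,0.5,1,0.9,0,0,0],[1,0.5,1,0.9,0,0,0]]]'
python3 - <<'E'
from kin import *
s=get_state();print(toS(s["eef_pos"]))
b=np.radians(-20)
for P in([0,-19,65],[0,-22,65],[0,-24,65],[0,-26,65]): row(W(P),GP(np.radians(40),b))
E
```

```text
t: 16.52
eef_pos: [0.6278, 0.0576, 0.0665]
ee_rot: [-2.409, 0.264, -1.361]
force: [2.9, -0.3, 0.1]
width: 0.0212
gripper_force: 25.0
[ -0.22128762 -19.20467463  66.52240623]
row [0.03 0.08 0.13] [-0.003  0.     0.002]
row [0.31 0.08 0.03] [-0.003  0.     0.002]
row [ 0.5   0.08 -0.04] [-0.003  0.     0.002]
row [ 0.68  0.08 -0.11] [-0.003  0.     0.002]
```

```bash
for i in 1; do
python3 -m creep '[[[1,0.31,0.05,0,0,0,0],[1,0.31,0.05,0,0,0,0]]]'|egrep 'pos|^force'
python3 -m creep '[[[1,0.1,0,-0.03,0,0,0],[1,0.1,0,-0.03,0,0,0]]]'|egrep 'pos|^force'
python3 -m creep '[[[1,0.1,0,-0.03,0,0,0],[1,0.1,0,-0.03,0,0,0]]]'|egrep 'pos|^force'
python3 -m creep '[[[1,0.1,0,-0.03,0,0,0],[1,0.1,0,-0.03,0,0,0]]]'|egrep 'pos|^force'; done
python3 -c "
from kin import *
print(toS(get_state()['eef_pos']))"
```

```text
eef_pos: [0.6279, 0.0567, 0.0663]
force: [-1.0, 6.0, 8.2]
eef_pos: [0.6278, 0.0557, 0.0663]
force: [-1.9, 6.1, 6.9]
eef_pos: [0.6278, 0.0548, 0.0663]
force: [-1.6, 5.4, 8.5]
eef_pos: [0.6278, 0.0538, 0.0663]
force: [-2.7, 6.3, 8.4]
[-5.56261466e-02 -2.29807821e+01  6.63305238e+01]
```

```bash
for i in 1; do
python3 -m creep '[[[1,0.1,0,-0.05,0,0,0],[1,0.1,0,-0.05,0,0,0]]]'|egrep 'pos|^force'
python3 -m creep '[[[1,0.1,0,-0.05,0,0,0],[1,0.1,0,-0.05,0,0,0]]]'|egrep 'pos|^force'
python3 -m creep '[[[1,0.1,0,-0.04,0,0,0],[1,0.1,0,-0.04,0,0,0]]]'|egrep 'pos|^force'; done
python3 - <<'E'
from kin import *
s=get_state();print(toS(s['eef_pos']))
import pickle
p=camera_params("wrist");im=grab_frame("wrist");pickle.dump((p,im),open("w7.pkl","wb"))
for P in([0,-100,65],[0,-100,76],[0,-60,76],[0,-108,76]): print(P,proj(p,W(P),True).round(1))
c=int(proj(p,W([0,-90,76]),True)[0]);print(c); x=proj(p,W([0,-100,76]),True)
print(im[int(x[1])-25:int(x[1])+25,int(x[0])].tolist())
E
```

```text
eef_pos: [0.6278, 0.0526, 0.0663]
force: [-1.4, 5.6, 7.5]
eef_pos: [0.6277, 0.0522, 0.0663]
force: [0.4, 8.5, 4.6]
eef_pos: [0.6277, 0.052, 0.0664]
force: [2.1, 12.2, 3.4]
[ -0.17547124 -24.82405359  66.39462104]
[0, -100, 65] [281.4 139.5]
[0, -100, 76] [260.2 150.4]
[0, -60, 76] [263.6 238.9]
[0, -108, 76] [259.5 128.4]
261
[[133, 143, 144], [132, 142, 146], [135, 144, 148], [136, 146, 147], [135, 145, 145], [136, 146, 146], [135, 145, 146], [131, 140, 143], [134, 143, 144], [131, 140, 141], [132, 142, 144], [135, 143, 145], [141, 150, 153], [143, 155, 157], [144, 154, 156], [143, 155, 156], [141, 150, 152], [137, 148, 149], [133, 142, 144], [137, 147, 147], [138, 148, 151], [138, 147, 150], [135, 146, 146], [135, 144, 146], [133, 143, 145], [130, 142, 143], [132, 141, 142], [132, 142, 145], [131, 140, 141], [129, 138, 139], [126, 135, 136], [126, 136, 137], [124, 133, 135], [114, 123, 126], [100, 117, 130], [89, 118, 144], [86, 122, 152], [89, 123, 153], [86, 121, 152], [87, 121, 152], [89, 123, 155], [85, 120, 152], [87, 122, 153], [88, 120, 152], [86, 119, 149], [88, 122, 152], [89, 122, 153], [86, 121, 151], [89, 125, 154], [88, 123, 153]]
```

Contact at TCP y≈−24.7, as predicted, with force rising to 12 N. Relax, let go and retreat along the tool.

```bash
python3 -m creep '[[[1,-0.25,0,0,0,0,0],[1,-0.25,0,0,0,0,0],[4.4,-0.25,0,0,0,0,0],[4.4,-0.25,0,0,0,0,0],[4.4,-0.25,0,0,0,0,0],[4.4,-0.25,0,0,0,0,0],[4.4,-0.25,0,-1,0,0,0],[4.4,-0.25,0,-3,0,0,0],[4.4,-0.25,0,-5,0,0,0],[4.4,-0.25,0,-7,0,0,0],[4.4,-0.25,0,-11,0,0,0],[4.4,-0.25,0,-15,0,0,0],[4.4,-0.25,0,-15,0,0,0]]]'
python3 log.py
python3 - <<'E'
from kin import *
import pickle
s=get_state();print(toS(s['eef_pos']),s["q"])
p=camera_params("wrist");im=grab_frame("wrist");pickle.dump((p,im),open("w8.pkl","wb"));cv2.imwrite("pics/w8.png",im)
for P in([0,-100,65],[0,-100,76],[0,-60,65],[0,-60,76],[0,0,76],[28.6,-148,87.7]): print(P,proj(p,W(P),True).round(1))
# wood-colour mask: dowel
hsv=cv2.cvtColor(im,cv2.COLOR_BGR2HSV); m=((hsv[...,0]>8)&(hsv[...,0]<25)&(hsv[...,1]>70)&(hsv[...,2]>90)).astype(np.uint8)
for P in([0,-90,76],[0,-75,76],[0,-45,76],[0,-20,76],[0,0,76]):
    x=proj(p,W(P),True).round().astype(int)
    if 0<=x[1]<420 and 0<=x[0]<560:
        r=m[x[1],max(0,x[0]-45):x[0]+45]; idx=np.flatnonzero(r); print(P,x, idx.min()+x[0]-45 if len(idx) else None, idx.max()+x[0]-45 if len(idx) else None,len(idx))
E
```

```text
t: 19.95
eef_pos: [0.5341, 0.001, 0.1766]
ee_rot: [-2.405, 0.262, -1.36]
force: [0.3, -0.0, -0.8]
width: 0.0439
gripper_force: 0.0
[-92.63087117 -77.87068019 176.57401399] [ 0.03454779 -0.01539178 -0.57336402 -0.84150486 -0.42456956  0.75162633]
[0, -100, 65] [281.6 123.8]
[0, -100, 76] [272.7 127.7]
[0, -60, 65] [281.3 165.8]
[0, -60, 76] [273.1 170.6]
[0, 0, 76] [273.7 224.2]
[28.6, -148, 87.7] [234.4  67.4]
[0, -90, 76] [273 139] 228 294 33
[0, -75, 76] [273 155] 228 293 32
[0, -45, 76] [273 185] 231 292 31
[0, -20, 76] [274 208] 270 292 23
[0, 0, 76] [274 224] 270 291 22
```

Run:
```python
from kin import *
import pickle
p,im=pickle.load(open("w8.pkl","rb"))
hsv=cv2.cvtColor(im,cv2.COLOR_BGR2HSV).astype(int)
for c in(277,281,285): print(c,[(r,int(hsv[r,c,1])) for r in range(108,136,2)])
for c in(277,281,285):
    col=hsv[108:150,c,1]; r=108+np.argmax(col>70); print(c,r,toS(onz(p,(c,r),.07,True)).round(1),toS(onz(p,(c,r),.065,True)).round(1))
for y in(135,150,165,185,200,215):
    r=[x for x in range(262,300) if hsv[y,x,1]>70]; print(y,r[0],r[-1])
B=fit(); q0=np.array(get_state()["q"])
# guard push feasibility
sols={}
for fl in(0,np.pi/2,np.pi,-np.pi/2):
  for le in(0,15,25):
    o=[]
    for P in([-190,130,104],[-150,80,104],[-100,50,104],[-65,45,104]):
        q,e=ik(B,W(P),G(YAW,np.radians(le))*R.from_euler("z",fl),q0); o.append(round(e,1))
    print(round(fl,2),le,o,q.round(2))
```

```text
277 [(108, 18), (110, 20), (112, 21), (114, 20), (116, 17), (118, 23), (120, 18), (122, 18), (124, 20), (126, 21), (128, 20), (130, 20), (132, 63), (134, 109)]
281 [(108, 19), (110, 20), (112, 23), (114, 20), (116, 20), (118, 18), (120, 20), (122, 22), (124, 21), (126, 21), (128, 18), (130, 22), (132, 23), (134, 102)]
285 [(108, 18), (110, 20), (112, 19), (114, 21), (116, 20), (118, 20), (120, 18), (122, 18), (124, 18), (126, 20), (128, 19), (130, 19), (132, 18), (134, 66)]
277 133 [  0.6 -93.1  70. ] [  5.  -90.2  65. ]
281 134 [ -3.6 -93.5  70. ] [  0.6 -90.6  65. ]
285 135 [ -7.9 -93.8  70. ] [ -3.8 -90.9  65. ]
135 268 293
150 268 293
165 269 293
185 269 292
200 269 292
215 270 291
0 0 [np.float64(0.0), np.float64(0.0), np.float64(0.0), np.float64(0.0)] [ 0.55  0.33 -0.39 -0.   -0.85  1.  ]
0 15 [np.float64(0.0), np.float64(0.0), np.float64(0.0), np.float64(0.0)] [ 0.63  0.21 -0.74  0.38 -0.44  0.59]
0 25 [np.float64(26.1), np.float64(26.1), np.float64(18.4), np.float64(10.0)] [ 0.36  0.15 -1.02  1.43 -0.15 -0.21]
1.57 0 [np.float64(0.0), np.float64(0.0), np.float64(0.0), np.floa
[... 281 characters left out ...]

3.14 0 [np.float64(0.0), np.float64(0.0), np.float64(0.0), np.float64(0.0)] [ 0.55  0.33 -0.39  0.   -0.85 -2.15]
3.14 15 [np.float64(68.0), np.float64(70.2), np.float64(0.0), np.float64(0.0)] [ 0.63  0.21 -0.74  0.38 -0.44 -2.56]
3.14 25 [np.float64(31.4), np.float64(32.8), np.float64(35.3), np.float64(38.4)] [-0.12  0.2  -0.81 -3.03 -0.    1.54]
-1.57 0 [np.float64(0.0), np.float64(0.0), np.float64(0.0), np.float64(0.0)] [ 0.55  0.33 -0.38 -0.   -0.86  2.57]
-1.57 15 [np.float64(0.0), np.float64(0.0), np.float64(0.0), np.float64(0.0)] [ 0.63  0.21 -0.74  0.38 -0.44  2.16]
-1.57 25 [np.float64(25.7), np.float64(25.8), np.float64(18.1), np.float64(9.7)] [ 0.36  0.15 -1.02  1.43 -0.16  1.36]
```

Run:
```python
from kin import *
import pickle
for n,cols in(("w7",range(252,290,6)),("w8",range(270,292,4))):
    p,im=pickle.load(open(n+".pkl","rb")); hsv=cv2.cvtColor(im,cv2.COLOR_BGR2HSV).astype(int)
    print(n,"cam",toS(ray(p,(280,210),True)[0]).round(0))
    for c in cols:
        r=120+np.argmax(hsv[120:190,c,1]>65)
        print(c,r,[toS(onz(p,(c,r-.5),z,True)).round(1)[:2].tolist() for z in(.07,.076,.08,.085,.09)])
ps=camera_params("scene"); im=grab_frame("scene"); h=cv2.cvtColor(im,cv2.COLOR_BGR2HSV).astype(int)
for y in(-120,-112,-108,-104,-102,-100,-98,-96,-94,-92,-88,-80):
    x=proj(ps,W([3,y,75.5])); c=cv2.getRectSubPix(im,(1,1),tuple(map(float,x)))[0,0]; print(y,x.round(1),c)
```

```text
w7 cam [ -67. -150.  146.]
252 157 [[10.2, -91.7], [4.1, -96.3], [-0.0, -99.4], [-5.1, -103.2], [-10.2, -107.1]]
258 159 [[7.1, -91.9], [1.2, -96.5], [-2.7, -99.6], [-7.6, -103.4], [-12.5, -107.2]]
264 161 [[4.1, -92.1], [-1.6, -96.7], [-5.4, -99.7], [-10.1, -103.6], [-14.8, -107.4]]
270 164 [[1.1, -91.9], [-4.3, -96.5], [-7.9, -99.6], [-12.4, -103.4], [-16.9, -107.2]]
276 166 [[-1.7, -92.1], [-6.9, -96.7], [-10.4, -99.8], [-14.7, -103.6], [-19.0, -107.4]]
282 169 [[-4.5, -91.9], [-9.5, -96.5], [-12.8, -99.6], [-16.9, -103.4], [-21.0, -107.3]]
288 171 [[-7.2, -92.2], [-11.9, -96.8], [-15.1, -99.8], [-19.1, -103.6], [-23.0, -107.4]]
w8 cam [-160. -202.  256.]
270 130 [[8.3, -94.1], [2.9, -97.6], [-0.7, -100.0], [-5.2, -102.9], [-9.8, -105.8]]
274 132 [[3.9, -93.6], [-1.4, -97.1], [-4.9, -99.4], [-9.3, -102.3], [-13.7, -105.2]]
278 133 [[-0.4, -93.9], [-5.6, -97.4], [-9.0, -99.7], [-13.3, -102.6], [-17.6, -105.5]]
282 134 [[-4.7, -94.2], [-9.7, -97.7], [-13.1, -100.0], [-17.2, -102.9], [-21.4, -105.8]]
286 134 [[-8.9, -95.4], [-13.8, -98.9], [-17.0, -101.2], [-21.1, -104.1], [-25.1, -106.9]]
290 132 [[-12.9, -98.4], [-17.7, -101.7], [-20.8, -104.0], [-24.8, -106.7], [-28.8, -109.5]]
-120 [258.4 267.5] [ 82  96 113]
-112 [260.3 268.9] [179 189 195]
-108 [261.3 269.6] [153 161 165]
-104 [262.2 270.3] [108 111 114]
-102 [262.7 270.6] [92 93 95]
-100 [263.2 271. ] [82 81 83]
-98 [263.7 271.3] [79 79 80]
-96 [264.2 271.7] [77 76 77]
-94 [264.7 272. ] [73 72 72]
-92 [265.1 272.4] [67 68 70]
-88 [266.1 273.1] [62 75 91]
-80 [268.1 274.6] [102 156 207]
```

The boundary seen is just the plate's upper edge (z 80), which hides any gap. I'll look from the +y side to check that the dowel end really touches.

Run:
```python
from kin import *
B=fit(); row(W([-95,-40,160]),G(YAW,0)); print(ik(B,W([-95,-40,160]),G(YAW,0),get_state()["q"]))
```

```text
row [-3.2   1.15  2.12] [-0.792 -0.277 -1.363]
(array([ 0.43930719,  0.20205941, -0.41580741, -0.00163305, -0.95237606,
        1.11060929]), np.float64(1.3877787807814457e-13))
```

```bash
python3 -m creep '[[[4.4,-3.2,1.15,2.1,-0.792,-0.277,-1.363],[4.4,-3.2,1.15,2.1,-0.792,-0.277,-1.363],[4.4,-3.2,1.15,2.1,-0.792,-0.277,-1.363],[4.4,-3.2,1.15,2.1,-0.792,-0.277,-1.363],[4.4,-3.2,1.15,2.1,-0.792,-0.277,-1.363],[4.4,-3.2,1.15,2.1,-0.792,-0.277,-1.363],[4.4,-3.2,1.15,2.1,-0.792,-0.277,-1.363],[4.4,-3.2,1.15,2.1,-0.792,-0.277,-1.363],[4.4,-3.2,1.15,2.1,-0.792,-0.277,-1.363],[4.4,-3.2,1.15,2.1,-0.792,-0.277,-1.363],[4.4,-3.2,1.15,2.1,-0.792,-0.277,-1.363],[4.4,-3.2,1.15,2.1,-0.792,-0.277,-1.363]]]'
python3 log.py
python3 - <<'E'
from kin import *
import pickle
p=camera_params("wrist");im=grab_frame("wrist");pickle.dump((p,im),open("w9.pkl","wb"));cv2.imwrite("pics/w9.png",im)
print("cam",toS(ray(p,(280,210),True)[0]).round(0))
for x in(-3,0,3):
  print(x)
  for y in range(-116,-78,2):
    c=proj(p,W([x,y,75.5]),True); v=cv2.getRectSubPix(im,(1,1),tuple(map(float,c)))[0,0]; print(y,c.round(1).tolist(),v.tolist())
E
```

```text
t: 21.55
eef_pos: [0.5324, 0.0384, 0.1592]
ee_rot: [-3.141, 0.002, -0.024]
force: [-1.1, -0.4, -0.2]
width: 0.0442
gripper_force: 0.0
cam [-15. -41. 299.]
-3
-116 [386.4, 97.1] [141, 149, 152]
-114 [383.8, 96.9] [141, 151, 154]
-112 [381.1, 96.7] [142, 153, 154]
-110 [378.4, 96.5] [145, 155, 157]
-108 [375.7, 96.4] [149, 159, 162]
-106 [372.9, 96.2] [149, 158, 161]
-104 [370.2, 96.0] [136, 146, 147]
-102 [367.5, 95.8] [91, 98, 100]
-100 [364.7, 95.7] [86, 119, 148]
-98 [361.9, 95.5] [85, 119, 149]
-96 [359.1, 95.3] [86, 121, 151]
-94 [356.3, 95.2] [86, 120, 151]
-92 [353.5, 95.0] [84, 120, 150]
-90 [350.7, 94.9] [87, 123, 153]
-88 [347.9, 94.8] [85, 120, 150]
-86 [345.0, 94.6] [85, 121, 152]
-84 [342.2, 94.5] [86, 120, 152]
-82 [339.3, 94.4] [86, 121, 150]
-80 [336.4, 94.3] [85, 120, 150]
0
-116 [386.5, 92.9] [146, 156, 157]
-114 [383.8, 92.7] [150, 162, 164]
-112 [381.2, 92.5] [149, 160, 163]
-110 [378.5, 92.3] [143, 153, 155]
-108 [375.7, 92.1] [148, 159, 161]
-106 [373.0, 91.9] [147, 157, 159]
-104 [370.3, 91.8] [137, 148, 149]
-102 [367.5, 91.6] [90, 97, 100]
-100 [364.8, 91.4] [
[... 295 characters left out ...]
] [91, 130, 162]
-80 [336.5, 90.0] [90, 128, 160]
3
-116 [386.6, 88.8] [189, 200, 203]
-114 [383.9, 88.5] [228, 237, 238]
-112 [381.2, 88.3] [227, 236, 238]
-110 [378.5, 88.1] [155, 166, 169]
-108 [375.8, 87.9] [151, 160, 161]
-106 [373.1, 87.7] [147, 157, 159]
-104 [370.3, 87.5] [136, 146, 147]
-102 [367.6, 87.4] [90, 97, 100]
-100 [364.8, 87.2] [100, 140, 176]
-98 [362.0, 87.0] [100, 141, 179]
-96 [359.2, 86.8] [103, 144, 182]
-94 [356.4, 86.7] [101, 141, 179]
-92 [353.6, 86.5] [102, 142, 179]
-90 [350.8, 86.4] [102, 144, 179]
-88 [348.0, 86.2] [99, 140, 177]
-86 [345.1, 86.1] [99, 141, 176]
-84 [342.3, 85.9] [98, 140, 177]
-82 [339.4, 85.8] [100, 142, 179]
-80 [336.5, 85.7] [98, 141, 177]
```

The dowel's end is at y≈−101, so it touches the stop plate and the stop is at the right hole. Now the guard, open ≈1.84 rad: close the fingers and go round behind its free edge.

Run:
```python
from kin import *
B=fit(); s=get_state(); c=toS(s["eef_pos"]); print(c.round(1)); q=s["q"]
f=lambda P:np.round([(P[0]-c[0])/10,-(P[1]-c[1])/10,-(P[2]-c[2])/10],2)
print("start",f([-125,215,160]),f([-125,215,104]))
for th in(1.85,1.6,1.35,1.1,.85,.6,.4,.25,.12,0):
    d=np.array([-np.sin(th),-np.cos(th)]);n=np.array([-np.cos(th),np.sin(th)]); off=10*abs(n[0])+21*abs(n[1])
    P=np.array([*(np.array([-52,138])+85*d+off*n),104]); q,e=ik(B,W(P),G(YAW,0),q); print(th,P.round(0),f(P),round(e,1),q.round(2))
```

```text
[-95.1 -40.5 159.3]
start [ -2.99 -25.55  -0.07] [ -2.99 -25.55   5.53]
1.85 [-127.  183.  104.] [ -3.23 -22.4    5.53] 0.0 [ 0.82  0.32 -0.4  -0.   -0.85  0.73]
1.6 [-136.  162.  104.] [ -4.13 -20.23   5.53] 0.0 [ 0.81  0.29 -0.44 -0.   -0.83  0.74]
1.35 [-140.  142.  104.] [ -4.48 -18.2    5.53] 0.0 [ 0.79  0.27 -0.47 -0.   -0.82  0.76]
1.1 [-138.  120.  104.] [ -4.32 -16.07   5.53] 0.0 [ 0.75  0.26 -0.49 -0.   -0.82  0.8 ]
0.85 [-131.   99.  104.] [ -3.56 -13.92   5.53] 0.0 [ 0.71  0.26 -0.49 -0.   -0.82  0.84]
0.6 [-117.   79.  104.] [ -2.15 -11.97   5.53] 0.0 [ 0.66  0.27 -0.47 -0.   -0.82  0.89]
0.4 [-101.   66.  104.] [ -0.6  -10.7    5.53] 0.0 [ 0.62  0.29 -0.45 -0.   -0.83  0.93]
0.25 [-87.  59. 104.] [ 0.76 -9.98  5.53] 0.0 [ 0.6   0.3  -0.43 -0.   -0.84  0.95]
0.12 [-75.  55. 104.] [ 2.05 -9.56  5.53] 0.0 [ 0.58  0.32 -0.4  -0.   -0.85  0.97]
0 [-62.  53. 104.] [ 3.31 -9.35  5.53] 0.0 [ 0.56  0.34 -0.37 -0.   -0.86  0.99]
```

```bash
python3 -m creep '[[[0,-3,-6,0,0,0,0],[0,-3,-12,0,0,0,0],[0,-3,-18,0,0,0,0],[0,-3,-23,0,0,0,0],[0,-3,-25.5,0,0,0,0],[0,-3,-25.5,2.8,0,0,0],[0,-3,-25.5,5.5,0,0,0],[0,-3,-25.5,5.5,0,0,0]]]'
python3 -m creep '[[[0,-0.2,3.1,0,0,0,0],[0,-1.1,5.3,0,0,0,0],[0,-1.5,7.3,0,0,0,0],[0,-1.3,9.4,0,0,0,0],[0,-0.6,11.6,0,0,0,0],[0,0.9,13.5,0,0,0,0],[0,2.4,14.8,0,0,0,0],[0,3.8,15.5,0,0,0,0],[0,5,15.9,0,0,0,0],[0,5,15.9,0,0,0,0]]]'
python3 -c "
from kin import *
s=get_state();print(toS(s['eef_pos']).round(1))"
```

```text
t: 22.6
eef_pos: [0.5072, 0.2927, 0.1025]
ee_rot: [3.138, 0.005, -0.024]
force: [0.3, -1.1, 0.4]
width: 0.0003
gripper_force: 0.0
t: 23.85
eef_pos: [0.5553, 0.134, 0.104]
ee_rot: [3.141, 0.002, -0.023]
force: [-0.8, -0.6, -0.4]
width: 0.0001
gripper_force: 0.0
[-74.3  55.5 104. ]
```

```bash
for i in 1; do
python3 -m creep '[[[0,0.4,0,0,0,0,0],[0,0.4,0,0,0,0,0]]]'|egrep 'pos|^force'
python3 -m creep '[[[0,0.4,0,0,0,0,0],[0,0.4,0,0,0,0,0]]]'|egrep 'pos|^force'
python3 -m creep '[[[0,0.4,0,0,0,0,0],[0,0.4,0,0,0,0,0]]]'|egrep 'pos|^force'
python3 -m creep '[[[0,0.4,0,0,0,0,0],[0,0.4,0,0,0,0,0]]]'|egrep 'pos|^force'; done
python3 -c "
from kin import *
s=get_state();print(toS(s['eef_pos']).round(1))"
```

```text
eef_pos: [0.5587, 0.1344, 0.1042]
force: [-0.3, -0.2, -0.5]
eef_pos: [0.5631, 0.1343, 0.1044]
force: [0.3, 0.1, 0.5]
eef_pos: [0.5651, 0.1339, 0.104]
force: [-8.0, 2.4, 4.0]
eef_pos: [0.5654, 0.1335, 0.1037]
force: [-25.0, 7.1, 15.3]
[-64.3  55.3 103.7]
```

```bash
python3 -m creep '[[[0,-1,0,0,0,0,0],[0,-3,0,0,0,0,0],[0,-3,0,0,0,0,0]]]'|egrep 'pos|^force'
python3 - <<'E'
from kin import *
import pickle
p=camera_params("wrist");im=grab_frame("wrist");pickle.dump((p,im),open("w10.pkl","wb"));cv2.imwrite("pics/w10.png",im)
print("cam",toS(ray(p,(280,210),True)[0]).round(0))
for y in(34,45,60,90,115,130):
    o=[]
    for x in range(-84,-36,2):
        c=proj(p,W([x,y,123]),True); o.append(int(cv2.getRectSubPix(im,(1,1),tuple(map(float,c)))[0,0].mean()))
    print(y,c.round(),o)
E
```

```text
eef_pos: [0.54, 0.1346, 0.1046]
force: [1.1, 0.4, 0.4]
cam [ -9.  55. 245.]
34 [334. 186.] [41, 36, 41, 39, 38, 37, 38, 39, 112, 109, 106, 107, 104, 105, 103, 80, 78, 84, 110, 111, 110, 112, 110, 111]
45 [306. 186.] [40, 36, 40, 34, 38, 36, 40, 39, 125, 126, 108, 106, 105, 107, 102, 82, 81, 82, 110, 109, 109, 110, 110, 109]
60 [267. 186.] [85, 93, 97, 126, 123, 119, 118, 126, 125, 126, 107, 107, 114, 136, 136, 80, 80, 82, 110, 110, 111, 110, 109, 109]
90 [192. 186.] [41, 38, 38, 36, 41, 36, 38, 38, 106, 103, 105, 105, 105, 101, 104, 79, 79, 80, 110, 110, 109, 110, 110, 109]
115 [135. 187.] [107, 164, 167, 168, 176, 177, 173, 169, 167, 107, 102, 102, 103, 102, 102, 77, 78, 84, 110, 111, 111, 110, 110, 111]
130 [104. 188.] [159, 165, 168, 170, 177, 177, 172, 170, 166, 164, 158, 106, 102, 99, 101, 77, 72, 86, 111, 111, 109, 109, 111, 112]
```

Run:
```python
from kin import *
import pickle
p,im=pickle.load(open("w10.pkl","rb")); g=im.mean(2).astype(np.float32)
xs=np.arange(-75,-40,.25); X=[];Y=[];E=[]
for y in(24,28,32,38,46,54,64,80,90,100,110,120,128):
    v=np.array([cv2.getRectSubPix(g,(1,1),tuple(map(float,proj(p,W([x,y,123]),True))))[0,0] for x in xs])
    d=np.gradient(cv2.GaussianBlur(v.reshape(1,-1),(0,0),3).ravel())
    m=(xs>-59)&(xs<-51); a=xs[m][d[m].argmin()]; m=(xs>-52)&(xs<-44); b=xs[m][d[m].argmax()]; print(y,a,b,v[::8].astype(int))
```

```text
24 -58.0 -51.75 [ 37  39  37  73 110 106 106 105 104 103 104 142 161 161 160 160 157 154]
28 -54.75 -50.75 [ 39  39  37  70 108 106 109 107 106 104 100  92  98 105 110 110 109 111]
32 -54.75 -49.5 [ 37  37  35  72 111 107 105 105 104 105  97  78  81 105 110 111 109 110]
38 -54.75 -49.5 [ 38  36  39  76 110 106 105 103 104 103  97  79  79 105 113 110 110 111]
46 -54.75 -49.5 [ 40  38  36  85 126 114 106 106 105 105  97  81  82 104 111 110 110 110]
54 -55.75 -49.5 [ 36  33  37  34  32  50 130 129 129 130  74  82  82 106 107 109 109 110]
64 -55.0 -49.5 [ 39  40  40  84 127 107  99  99 101 130 110  80  80 102 110 112 109 109]
80 -55.0 -49.5 [ 39  38  38  72 107 104 103 104 106 101  93  80  79 104 110 110 111 110]
90 -55.0 -49.5 [ 36  37  38  73 106 102 104 104 104 100  94  79  80 105 109 109 109 109]
100 -55.0 -49.5 [ 36  36  40 101 151 103 101 102 102 101  90  78  80 105 108 109 111 110]
110 -55.0 -49.5 [177 175 172 170 165 165 135 102 101 101  91  77  77 106 108 109 110 108]
120 -55.0 -49.75 [176 174 172 122 103 100 103 103 101 101  90  77  74 107 110 110 110 112]
128 -55.0 -49.5 [176 174 171 168 164 137 103 102  99  99  89  77  76 106 111 108 108 111]
```

The dark strip at x −55..−49.5, y 28..130 is the guard's top edge, parallel to the chamber within 0.003 rad: shut. Back away, recheck the dowel and stop, then hand in.

```bash
python3 -m creep '[[[0,-0.5,0,-3,0,0,0],[0,-0.5,0,-5.5,0,0,0],[0,-0.5,5,-5.5,0,0,0],[0,-0.5,9.5,-5.5,0,0,0],[0,-0.5,9.5,-5.5,0,0,0],[0,-0.5,9.5,-5.5,0,0,0]]]'|egrep 'pos|^force'
python3 - <<'E'
from kin import *
p=camera_params("wrist");im=grab_frame("wrist")
for x in(0,3): print([(y,cv2.getRectSubPix(im,(1,1),tuple(map(float,proj(p,W([x,y,75.5]),True))))[0,0].tolist()) for y in(-106,-104,-102,-101,-100,-99,-98,-90,-40,0)])
m=(im.max(2)<60).astype(np.uint8); n,l,st,ce=cv2.connectedComponentsWithStats(m)
k=proj(p,W([28.6,-148,87.7]),True); print(k,proj(p,W([24.3,-148,93.8]),True),[(a[4],b.round(1).tolist()) for a,b in zip(st[1:],ce[1:]) if np.hypot(*(b-k))<25 and a[4]>60])
E
```

```text
eef_pos: [0.5343, 0.0396, 0.1595]
force: [-0.6, -0.7, -0.4]
[(-106, [146, 156, 158]), (-104, [135, 145, 146]), (-102, [89, 96, 100]), (-101, [92, 116, 137]), (-100, [96, 134, 168]), (-99, [95, 135, 169]), (-98, [96, 136, 171]), (-90, [95, 134, 169]), (-40, [90, 128, 160]), (0, [90, 127, 159])]
[(-106, [145, 155, 157]), (-104, [135, 143, 145]), (-102, [89, 97, 98]), (-101, [89, 108, 125]), (-100, [100, 140, 176]), (-99, [101, 142, 177]), (-98, [99, 139, 176]), (-90, [98, 139, 176]), (-40, [91, 127, 161]), (0, [91, 127, 162])]
[436.27067781  59.59306465] [440.25211845  64.62120517] [(np.int32(1159), [438.4, 59.3])]
```

Everything is in place.

```bash
python3 -c "
from station import job_done
print(job_done())"
```

```text
the job is handed in; nothing more can be done
None
```

I handed the job in at about 25 s of the 72 s: the stop is pinned at the second hole, the longer dowel lies in the V supports against it, let go, and the guard is shut on its catch; my last camera checks agreed, but the hand-in returned no verdict.

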